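# Meter two cap blanks from the spouted scoop

### The job

Pick up the metal scoop by its wooden grip and, with its open lip close above the uncovered part of the wooden tray, tip it slowly only until the cap blanks start to slide, then hold that tilt steady so they run out: let the first two blanks drop into the tray and keep the third in the scoop. Stand the scoop back upright on its cork mat, let go, and then slide the tray's cover fully shut. Do not disturb the other tools.

Things in the scene. Friction and masses are not known exactly. Their poses are not given: they have to be found in the camera images.
- scoop: grey metal trough scoop, 200 mm long, 28 wide (70 over its two wooden cross feet), 0.3 kg empty, level on the cork mat. Origin: centre of its underside; x: along the trough to the open lip; z up. Trough floor 10 mm above the underside (4 thick), 22 wide inside, walls up to 28 mm; closed at x = -97 mm, open at x = +100 mm. Cross feet 16 mm wide, 6 high, centred at x = -70 and +40 mm
- scoop_grip (a point): centre of the wooden grip block over the trough, at (0, 0, 80) mm in the scoop's frame, axes as the scoop's. Block: 22 mm along x, 64 along y, 56 to 102 mm above the scoop's underside, on two thin posts; grip it across the 22 mm, fingers closing along the scoop's x
- scoop_lip (a point): middle of the front edge of the trough floor, at (100, 0, 10) mm in the scoop's frame, axes as the scoop's. The three blanks lie behind it in single file and slide out over it when the scoop is tipped lip-down by roughly 25 to 36 degrees (friction varies)
- cap_front: brass cap blank, a cylinder 60 mm long, 18 mm in diameter, about 80 g (varies); origin at its centre, x along its length. In the scoop, nearest the lip (centre about 59 mm ahead of the scoop's origin at the start): the first to run out.
- cap_mid: brass cap blank, a cylinder 60 mm long, 18 mm in diameter, about 80 g (varies); origin at its centre, x along its length. In the scoop, second from the lip (centre about 3 mm behind the scoop's origin): the second to run out.
- cap_rear: brass cap blank, a cylinder 60 mm long, 18 mm in diameter, about 80 g (varies); origin at its centre, x along its length. In the scoop, at the closed end (centre about 65 mm behind the scoop's origin): must stay in the scoop.
- rest_mat: cork mat 250 x 110 x 3 mm fixed to the cart top, x along its length; origin at the centre of its underside. The scoop stands on it at the start and must be put back on it.
- tray: fixed open wooden tray; origin under the centre of its well: 120 mm along x, 150 along y, floor at z = 5 mm, rim at 72 mm. End walls 5 mm thick, side walls 10 mm with cover guides outside (to |x| = 75 mm) rising to z = 82 mm. The side walls go on to y = 235 mm, where the cover parks; the -y end is clear to pour over
- tray_in (a point): centre of the tray's inner floor, at (0, 0, 5) mm in the tray's frame; axes as the tray's
- tray_cover (a joint): how far the tray's cover is open, in m along the tray's +y: 0 shut over the well, 0.155 fully open; it stays where it is left and needs about 2 N to move. Starts 0.135 to 0.155.
- cover_grip (a point): on the cover's upright wooden grip bar, on its centre, 102 mm above the tray's underside; axes as the tray's. Bar: 70 mm along the tray's x, 20 along y, top at 118 mm; it stands mid-cover. The cover is a plate 138 x 160 x 5 mm, underside at 73 mm
- file: bystander, leave alone: flat steel file with a wooden handle, 190 mm long, 25 mm high, lying near the far long side of the mat; origin at the centre of its underside, x along its length
- loupe: bystander, leave alone: black jeweller's loupe standing on its rim, 38 mm across, 32 mm high, close to the tray's open (-y) end; origin at the centre of its underside, x along its length
- pin_vise: bystander, leave alone: brass pin vise, 100 mm long, 16 mm high, lying near the robot's side of the mat; origin at the centre of its underside, x along its length
- stone: bystander, leave alone: white sharpening stone on a dark wooden base, 165 x 62 x 28 mm, on the robot's side of the tray; origin at the centre of its underside, x along its length
- torch: bystander, leave alone: nickel-plated pocket torch, 135 mm long, 36 mm high, lying on the tray's far side; origin at the centre of its underside, x along its length
Not all that is in view belongs to the job. What is shaped like the scoop but blue or turquoise is not meant. What is shaped like the cap_front but blue is not meant.

How it is judged:
On the way, in this order (a step that is already met when the one before it is completed fails the run):
1. the scoop is lifted clear of its mat with all three blanks in it (height (world z) of scoop above 0.03 m and x of cap_front in the frame of scoop between -0.1 and 0.1 m and y of cap_front in the frame of scoop between -0.02 and 0.02 m and z of cap_front in the frame of scoop between 0 and 0.04 m and x of cap_mid in the frame of scoop between -0.1 and 0.1 m and y of cap_mid in the frame of scoop between -0.02 and 0.02 m and z of cap_mid in the frame of scoop between 0 and 0.04 m and x of cap_rear in the frame of scoop between -0.1 and 0.1 m and y of cap_rear in the frame of scoop between -0.02 and 0.02 m and z of cap_rear in the frame of scoop between 0 and 0.04 m), for 0.2 s.
2. with the lip over the tray's well and less than 170 mm above the cart top, the scoop is held steady at a tilt of 15 to 48 degrees while the front blank has slid at least 15 mm towards the lip (or out) (angle between scoop's own z axis and vertical between 0.26 and 0.84 rad and angular speed of scoop below 0.3 rad/s and x of cap_front in the frame of scoop above 0.075 m and height (world z) of scoop_lip below 0.17 m and x of scoop_lip in the frame of tray between -0.06 and 0.06 m and y of scoop_lip in the frame of tray between -0.085 and 0.085 m), for 0.25 s.
3. the first two blanks lie in the tray and the third is still in the scoop (x of cap_front in the frame of tray between -0.06 and 0.06 m and y of cap_front in the frame of tray between -0.075 and 0.075 m and z of each of cap_front, cap_mid in the frame of tray below 0.062 m and x of cap_mid in the frame of tray between -0.06 and 0.06 m and y of cap_mid in the frame of tray between -0.075 and 0.075 m and x of cap_rear in the frame of scoop between -0.1 and 0.1 m and y of cap_rear in the frame of scoop between -0.02 and 0.02 m and z of cap_rear in the frame of scoop between 0 and 0.04 m), for 0.2 s.
4. the scoop stands upright on its mat, released (x of scoop in the frame of rest_mat between -0.06 and 0.06 m and y of scoop in the frame of rest_mat between -0.045 and 0.045 m and height (world z) of scoop below 0.009 m and angle between scoop's own z axis and vertical below 0.06 rad and contact force between the fingers and scoop below 0.1 N), for 0.2 s.
5. the cover is shut (value of joint tray_cover below 0.008 m), for 0.2 s.
At the end, for the whole second after the job is handed in: Front and middle blanks inside the tray's well, rear blank in the scoop; scoop upright (3.4 deg), released, on its mat (centre within 60 mm along, 45 mm across of the mat's centre); cover shut to within 8 mm; all at rest (all of step 3 and all of step 4 and value of joint tray_cover below 0.008 m and linear speed of each of scoop, cap_front, cap_mid, cap_rear below 0.03 m/s); the robot touches nothing.
It fails at once if the scoop is tipped more than 50 degrees (angle between scoop's own z axis and vertical above 0.873 rad).
It fails at once if a bystander is moved more than 30 mm (distance of any of file, loupe, pin_vise, stone, torch from where it was at the start of the episode above 0.03 m).
It also fails if it takes over 67 s, if anything falls off the work surface, if the arm or the gripper's body presses on something with over 40 N, if the wrist force passes 120 N, or if a joint passes its speed limit or range.

### The arm

A 6-joint arm with a two-finger parallel gripper is mounted at the origin on the work surface. World frame = base frame: x ahead of the robot, y to its left, z up, the work surface at z = 0. Lengths are in m, angles in rad, forces in N, time in s.
With the tool pointing down it reaches from about 0.375 to 0.975 m from the base axis. Payload 3.8 kg.
Tool frame: the origin (TCP) lies midway between the tips of the shut fingers; the grasp point (between the pads) lies bot.grasp_offset behind it (bot.grasp_offset is the distance from the TCP to the grasp point, in m); z points along the fingers, y is the direction in which the jaws open and shut (so a half turn about z gives the same grasp; the last joint's range is limited). The gripper opens to 85 mm and grips with 20 to 120 N. Pads are 22 mm wide; open, the fingers measure 114 mm over their backs; the gripper's body (76 mm by 85 mm) begins 54 mm behind the grasp point. The pads swing forward as they close: fully open they stand 13 mm farther back than shut.
Start: joints at [1.181, 0.264, 1.604, -0, 1.274, -0.037], TCP at [0.233, 0.633, 0.231] pointing down, gripper open.
Joint ranges: [-2.63, 2.63], [-0.94, 2.18], [0.31, 2.57], [-1.31, 4.45], [0, 2.66], [-2.55, 2.55]. Speed limits (rad/s): [2.57, 2.57, 3.14, 3.14, 3.14, 3.14].

### API

Orientations are given as a rotation vector (axis times angle).
In Python, from workcell import read_state, viewer, job, bot gives the robot as it stands.
- The arm moves only by the shell command python3 -m crank 'ROWS' [FORCE]. ROWS is text: rows parted by semicolons, each of 7 numbers parted by spaces: the shift along the tool's x, y, z in mm, then the turn, a rotation vector about the tool's x, y, z in rad, then the closure in counts, from 0 (fully open) to 255 (shut). A call has 1 to 20 rows; each row is the pose to reach, as a shift and turn from the pose commanded when the call began, along the tool's axes at that moment; what a row does not reach only later rows make up. A row lasts 1/8 s, in which the tool goes at most 62.5 mm and 10.7 degrees, less where a joint would pass 70% of its speed; a pose out of reach is approached as far as the arm can. A call with a gripper value outside its range is refused whole. The fingers move at their own pace and stop on an object; FORCE is the grip in N (left out, the last holds). Time passes only in rows, so rows that repeat a pose let the fingers close. It gives the time, the measured TCP pose, the force and the opening at its end, in the units of the state.
- read_state(): the state, without advancing time (a new reading comes with each control period).
- viewer.read_camera(name): name is "scene" or "top"; returns a dict with "pixels" (400x640x3 uint8, red, green, blue), "vertical_fov" (degrees; the focal length in pixels is half the picture's height over the tangent of half this angle, whatever the lens; pixels are square), "cx", "cy" (the principal point, pixels), "k1" (the pictures are not rectified: a ray, as slopes to the right and down, at radius r is drawn at 1 + k1 r^2 times it, then the intrinsics apply), "view" (4x4, takes a point from world to camera coordinates). Camera axes: x right, y up, looking along -z (the intrinsics and any distortion apply to the point x, -y, -z); pixel columns grow to the right and rows downward; lengths in m; the calibration is good to about 2 mm. A picture is of the moment at which its call begins. There is no depth.
- job.finish_job(): hands the job in, once; it reports no verdict.
The state is a dict: "time": time; "q": joint angles; "joint_vel": joint speeds; "joint_torque": joint torques, N m; "tool_pos": TCP position; "tcp_rot": TCP orientation; "wrist_force": force on the tool from outside, world axes, zero at the start; "torque": the same for the moment, N m; "width": opening from 0.0 (shut) to 1.0 (fully open).
Only numpy, scipy, OpenCV 4.12 (cv2) and the standard library are available. Lean on these libraries where they do the work, as an engineer would, in place of code of your own. Each camera call takes 0.05 s, during which the arm holds its last target.

## Working session

There is one attempt and no reset: what is moved stays moved. The work goes in short steps, Python scripts to look and compute and a shell command to move; the robot and the scene stay as the last step left them, time stands still between calls to the robot, and variables do not carry over. Pictures are saved under pics/ and viewed, and the job is handed in when it is done.

```bash
ls; mkdir -p pics; python3 - <<'E'
from workcell import read_state, viewer, job, bot
import cv2
print(read_state()); print(bot.grasp_offset,[a for a in dir(bot) if a[0]!='_'])
for n in ("scene","top"):
    c=viewer.read_camera(n); cv2.imwrite(f"pics/{n}0.png",c["pixels"][:,:,::-1]); print({k:v for k,v in c.items() if k!="pixels"})
E
```

```text
pics
{'time': 0.0, 'q': array([ 1.18110110e+00,  2.64792123e-01,  1.60538566e+00, -2.25770761e-05,
        1.27372286e+00, -3.68895649e-02]), 'joint_vel': array([-0.00016958, -0.00210143, -0.00079715,  0.00071445, -0.0002248 ,
        0.00076154]), 'joint_torque': array([ 9.44313615e-04, -5.15118706e+01, -3.67313719e+01,  1.34816801e-04,
        1.27241638e-02, -7.62197004e-06]), 'tool_pos': array([0.23295268, 0.63273336, 0.22992949]), 'tcp_rot': array([-0.55122347, -3.09237895,  0.00354988]), 'wrist_force': array([-6.51464864e-01, -6.42449702e-04,  3.92302162e-02]), 'torque': array([-0.0096981,  0.0390264,  0.0327374]), 'width': 1.0002462671205643}
0.0187 ['MotionError', 'grasp_offset']
{'vertical_fov': 43.04038858242937, 'cx': 317.45180040206725, 'cy': 201.34570060551337, 'k1': 0.010481960982723727, 'view': array([[-0.12866271,  0.99163616, -0.0101801 ,  0.1692117 ],
       [-0.74337269, -0.08964633,  0.6628428 ,  0.29196971],
       [ 0.65638628,  0.09285076,  0.74868938, -1.62751123],
       [ 0.        ,  0.        ,  0.        ,  1.        ]])}
{'vertical_fov': 49.44261557006867, 'cx': 309.8933584584698, 'cy': 200.91569141815555, 'k1': 0.015055283945357415, 'view': array([[ 1.03672359e-02, -9.99946219e-01,  2.81165234e-04,
        -8.50836606e-02],
       [ 9.80581254e-01,  1.02215322e-02,  1.95846687e-01,
        -5.20997914e-01],
       [-1.95839028e-01, -1.75468345e-03,  9.80634486e-01,
        -1.11816606e+00],
       [ 0.00000000e+00,  0.00000000e+00,  0.00000000e+00,
         1.00000000e+00]])}
```

View pics/scene0.png

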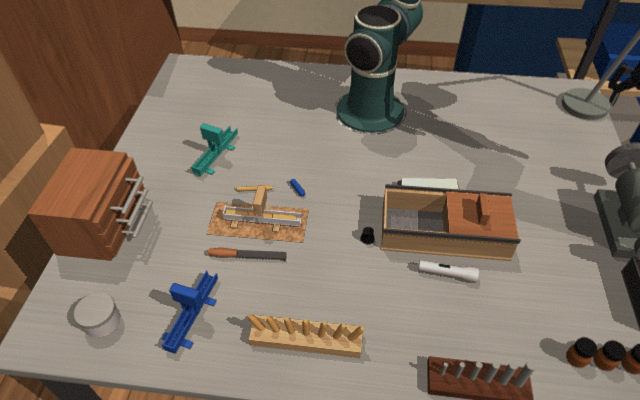

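View pics/top0.png

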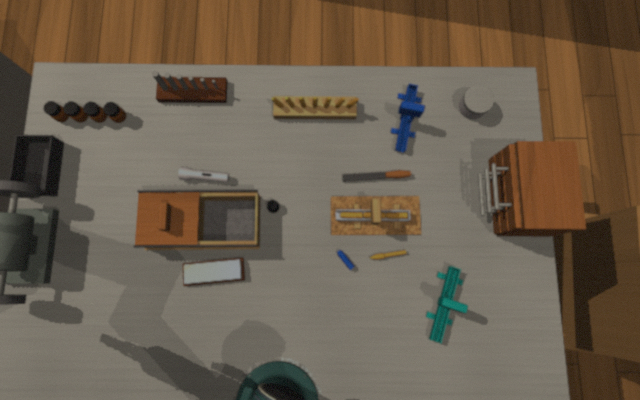

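```bash
cat > h.py <<'E'
import numpy as np, cv2
from workcell import read_state, viewer, job, bot
from scipy.spatial.transform import Rotation as R
def cam(n): return viewer.read_camera(n)
def f(c): return 200/np.tan(np.radians(c["vertical_fov"])/2)
def proj(c,P):
    P=np.atleast_2d(P); V=c["view"]; p=P@V[:3,:3].T+V[:3,3]
    s=np.c_[p[:,0]/-p[:,2], -p[:,1]/-p[:,2]]
    s=s*(1+c["k1"]*(s**2).sum(1))[:,None]
    return s*f(c)+[c["cx"],c["cy"]]
def ray(c,uv):
    d=(np.array(uv,float)-[c["cx"],c["cy"]])/f(c); s=d.copy()
    for _ in range(10): s=d/(1+c["k1"]*(s@s))
    V=c["view"]; o=-V[:3,:3].T@V[:3,3]; return o, V[:3,:3].T@np.array([s[0],-s[1],-1])
def onz(c,uv,z):
    o,d=ray(c,uv); return o+d*(z-o[2])/d[2]
def crop(c,x0,y0,x1,y1,name,k=5):
    im=c["pixels"][y0:y1,x0:x1,::-1]; im=cv2.resize(im,None,fx=k,fy=k,interpolation=cv2.INTER_CUBIC)
    cv2.imwrite("pics/"+name,im)
def tri(c1,u1,c2,u2):
    o1,d1=ray(c1,u1);o2,d2=ray(c2,u2)
    A=np.c_[d1,-d2]; t=np.linalg.lstsq(A,o2-o1,rcond=None)[0]
    a=o1+d1*t[0];b=o2+d2*t[1]; return (a+b)/2,np.linalg.norm(a-b)
E
python3 - <<'E'
from h import *
c=cam("scene"); print(proj(c,[[.233,.633,.23],[0,0,0]])); crop(c,200,170,330,270,"s_scoop.png",6); crop(c,350,170,530,270,"s_tray.png",4)
c=cam("top"); print(proj(c,[[.233,.633,.23],[0,0,0]])); crop(c,320,160,430,280,"t_scoop.png",5); crop(c,120,155,290,300,"t_tray.png",4)
E
```

```text
[[630.62755459 113.49908987]
 [370.20949483 110.31388063]]
[[-24.23901994 313.45322552]
 [276.727583   404.00168602]]
```

View pics/s_scoop.png

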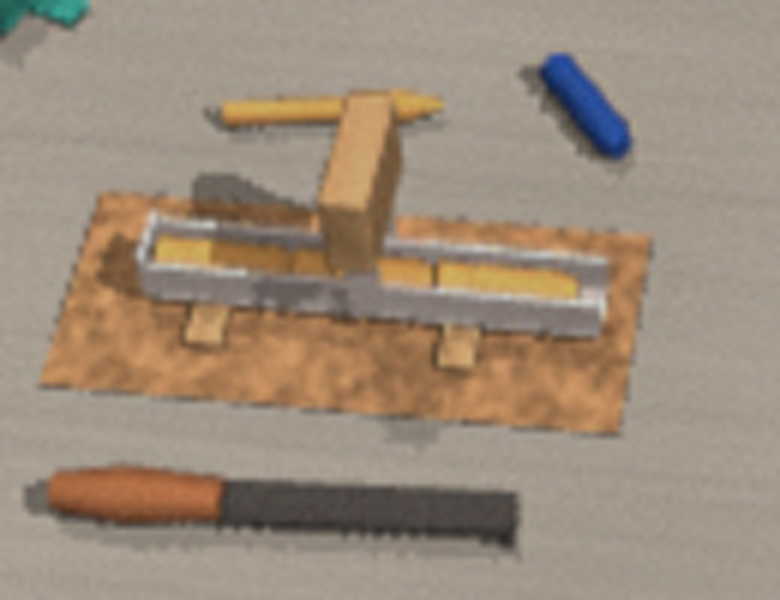

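View pics/s_tray.png

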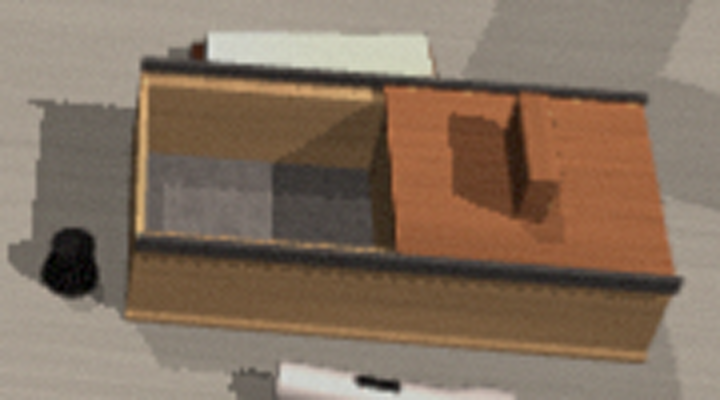

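View pics/t_scoop.png

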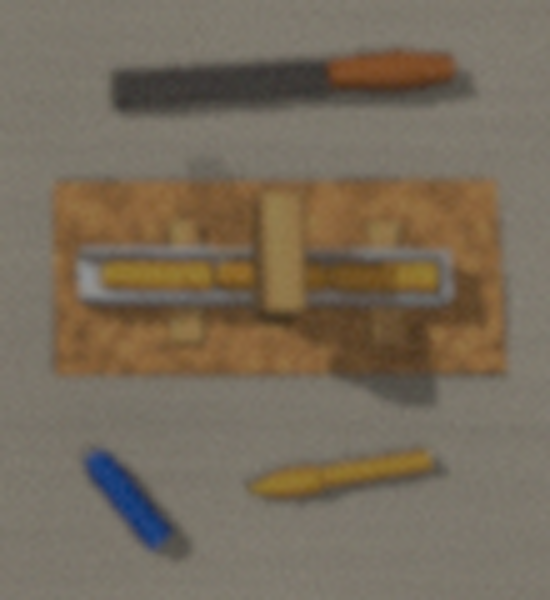

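View pics/t_tray.png

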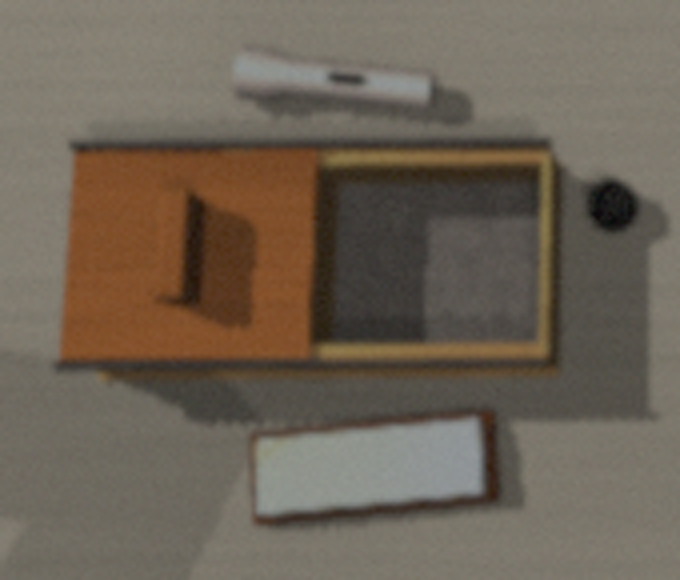

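```bash
cat > fit.py <<'E'
from h import *
from scipy.optimize import least_squares
C={n:cam(n) for n in("scene","top")}
def px(p,off,k): return (np.array(p)+.5)/k-.5+off
S=((200,170),6);T=((320,160),5);S2=((350,170),4);T2=((120,155),4)
def fit(name,obs,g):
    def res(v):
        r=R.from_euler('z',v[2]).as_matrix(); o=[]
        for cn,P,uv,(off,k) in obs:
            W=r@np.array(P)+[v[0],v[1],0]
            o.append(proj(C[cn],W)[0]-px(uv,off,k))
        return np.concatenate(o)
    s=least_squares(res,g,loss='soft_l1'); print(name,s.x.round(4),"deg",np.degrees(s.x[2]).round(2)); print(res(s.x).reshape(-1,2).round(1).tolist()); return s.x
m=.125;n=.055
# mat x along world +y : yaw ~ +90
mat=[("top",(m,n,.003),(55,180),T),("top",(-m,n,.003),(497,180),T),("top",(-m,-n,.003),(507,375),T),("top",(m,-n,.003),(53,375),T)]
# yaw 90: local x->world y ; local y -> world -x (down in top)
mat=[(a,(b[0],-b[1],b[2]),c,d) for a,b,c,d in mat]
mat+=[("scene",(-m,n,.003),(100,192),S),("scene",(m,n,.003),(652,235),S),("scene",(m,-n,.003),(618,433),S),("scene",(-m,-n,.003),(40,385),S)]
M=fit("mat",mat,[.5,-.2,1.57])
z=.105
sc=[("top",(.011,-.032,z),(262,192),T),("top",(-.011,-.032,z),(303,192),T),("top",(-.011,.032,z),(303,312),T),("top",(.011,.032,z),(262,312),T),
("top",(.1,-.014,.031),(78,247),T),("top",(-.1,-.014,.031),(453,250),T),("top",(-.1,.014,.031),(453,304),T),("top",(.1,.014,.031),(78,303),T),
("scene",(-.011,.032,z),(348,92),S),("scene",(.011,.032,z),(393,97),S),("scene",(.011,-.032,z),(372,210),S),("scene",(-.011,-.032,z),(322,200),S),
("scene",(-.1,.014,.031),(152,215),S),("scene",(.1,.014,.031),(608,258),S),("scene",(.1,-.014,.031),(603,304),S),("scene",(-.1,-.014,.031),(140,263),S)]
SC=fit("scoop",sc,[.5,-.2,1.57])
z=.082
tr=[("top",(.075,-.08,z),(548,142),T2),("top",(.075,.235,z),(72,147),T2),("top",(-.075,-.08,z),(557,368),T2),("top",(-.075,.235,z),(57,367),T2),
("scene",(-.075,-.08,z),(142,60),S2),("scene",(-.075,.235,z),(648,97),S2),("scene",(.075,-.08,z),(138,240),S2),("scene",(.075,.235,z),(682,282),S2)]
TR=fit("tray",tr,[.5,.2,0])
def W(v,P): return R.from_euler('z',v[2]).apply(P)+[v[0],v[1],0]
for cn,uv,s in [("top",(317,150),T2),("top",(312,360),T2),("scene",(387,88),S2),("scene",(398,250),S2)]:
    p=onz(C[cn],px(uv,*s),.078); print("cover front tray-frame",R.from_euler('z',-TR[2]).apply(p-[TR[0],TR[1],0]).round(4))
np.savez("poses.npz",M=M,SC=SC,TR=TR)
def box(c,im,v,lo,hi,col,k,off):
    P=np.array([[(lo,hi)[(i>>j)&1][j] for j in range(3)] for i in range(8)])
    u=(proj(c,W(v,P))-off+.5)*k-.5
    for a in range(8):
        for j in range(3):
            b=a|(1<<j)
            if b!=a: cv2.line(im,tuple(int(x) for x in u[a].round()),tuple(int(x) for x in u[b].round()),col,1,cv2.LINE_AA)
out=[]
for cn,off,k,sz,nm in [("top",(320,160),5,(110,120),"ov_t1"),("scene",(200,170),6,(130,100),"ov_s1"),("top",(120,155),4,(170,145),"ov_t2"),("scene",(350,170),4,(180,100),"ov_s2")]:
    c=C[cn]; im=c["pixels"][off[1]:off[1]+sz[1],off[0]:off[0]+sz[0],::-1]; im=cv2.resize(im,None,fx=k,fy=k,interpolation=cv2.INTER_CUBIC)
    box(c,im,M,(-m,-n,.0),(m,n,.003),(0,0,255),k,off)
    box(c,im,SC,(-.1,-.014,.009),(.1,.014,.031),(0,255,0),k,off)
    box(c,im,SC,(-.011,-.032,.059),(.011,.032,.105),(255,0,0),k,off)
    box(c,im,TR,(-.075,-.08,0),(.075,.235,.082),(0,255,0),k,off); box(c,im,TR,(-.06,-.075,.005),(.06,.075,.072),(255,0,0),k,off)
    cv2.imwrite(f"pics/{nm}.png",im); 
E
python3 fit.py
python3 - <<'E'
import cv2,numpy as np
a=[cv2.imread(f"pics/{n}.png") for n in("ov_t1","ov_s1","ov_t2","ov_s2")]
a=[cv2.resize(i,(400,300)) for i in a]
cv2.imwrite("pics/ov.png",np.vstack([np.hstack(a[:2]),np.hstack(a[2:])]))
E
```

```text
mat [ 0.4946 -0.2623  1.5837] deg 90.74
[[-0.4, -0.2], [0.2, -0.4], [0.2, -0.5], [0.5, -0.3], [0.4, -0.5], [0.2, -0.2], [0.3, -0.3], [-0.2, -0.7]]
scoop [ 0.4903 -0.2501  1.5761] deg 90.3
[[-0.2, -0.7], [0.2, -0.6], [0.9, 0.0], [0.4, -0.0], [0.4, 0.2], [-1.3, -0.1], [-0.9, -0.7], [0.5, -0.9], [0.1, -1.2], [1.2, -1.3], [-0.3, -1.1], [-0.9, -0.2], [0.7, -0.0], [0.5, -0.5], [-0.2, 0.2], [0.0, 0.1]]
tray [0.4704 0.1376 0.0179] deg 1.03
[[0.8, -1.3], [-0.2, -1.7], [-2.4, -0.8], [-0.6, 0.4], [-0.1, -1.3], [-0.4, -1.4], [-0.6, -0.6], [0.2, -0.1]]
cover front tray-frame [0.0681 0.0746 0.078 ]
cover front tray-frame [-0.0704  0.0719  0.078 ]
cover front tray-frame [-0.0654  0.0751  0.078 ]
cover front tray-frame [0.0653 0.0742 0.078 ]
```

View pics/ov.png

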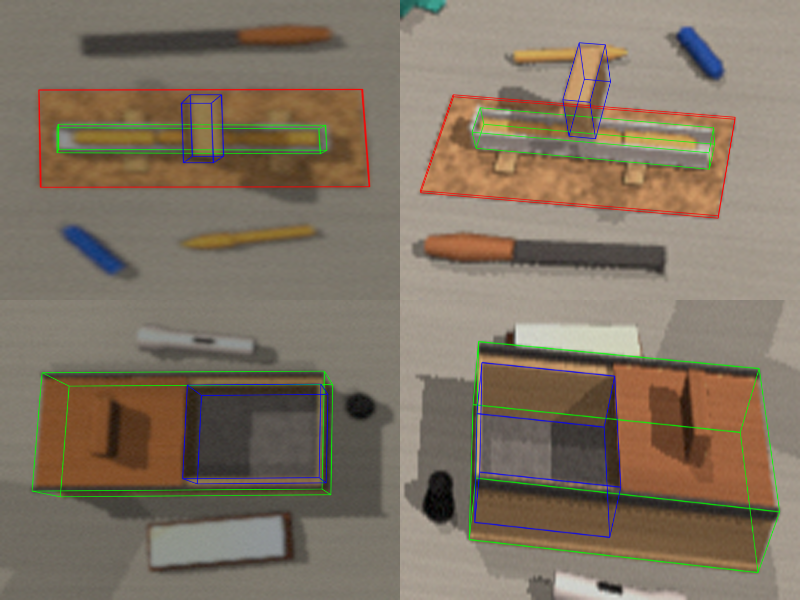

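```bash
cat >> h.py <<'E'
D=dict(np.load("poses.npz")) if __import__("os").path.exists("poses.npz") else {}
def toolR(yaw,tilt=0.):
    """tool down, tool y along heading yaw; tilt>0 leans as the scoop tips lip-down (lip along yaw)"""
    y=np.array([np.cos(yaw),np.sin(yaw),0]); z=np.array([0,0,-1.]); x=np.cross(y,z)
    r=np.c_[x,y,z]; ax=np.array([-np.sin(yaw),np.cos(yaw),0]) # rotate scoop y axis by +tilt => x down
    return R.from_rotvec(ax*tilt).as_matrix()@r
def rel(p,Rt):
    s=read_state(); R0=R.from_rotvec(s["tcp_rot"]).as_matrix()
    return (R0.T@(np.array(p)-s["tool_pos"])*1000).round(1), R.from_matrix(R0.T@Rt).as_rotvec().round(4)
E
python3 - <<'E'
from h import *
s=read_state(); print(R.from_rotvec(s["tcp_rot"]).as_matrix().round(3))
yaw=np.radians(90.3)
for k in (0,np.pi): print(rel([.475,.2,.25],toolR(yaw+k)), rel([.490,-.249,.20],toolR(yaw+k)))
E
```

```text
[[-0.938  0.346 -0.   ]
 [ 0.346  0.938 -0.001]
 [ 0.    -0.001 -1.   ]]
(array([-376.6, -322.9,  -19. ]), array([-8.000e-04, -2.000e-04, -3.581e-01])) (array([-545.9, -739.1,   31.4]), array([-8.000e-04, -2.000e-04, -3.581e-01]))
(array([-376.6, -322.9,  -19. ]), array([-2.0000e-04,  1.2000e-03,  2.7835e+00])) (array([-545.9, -739.1,   31.4]), array([-2.0000e-04,  1.2000e-03,  2.7835e+00]))
```

```bash
python3 -m crank '-42 -36 -2 0 0 -0.04 0;-84 -72 -4 0 0 -0.08 0;-126 -108 -6 0 0 -0.12 0;-168 -144 -8 0 0 -0.16 0;-210 -180 -10 0 0 -0.2 0;-252 -216 -12 0 0 -0.24 0;-294 -252 -14 0 0 -0.28 0;-336 -288 -16 0 0 -0.32 0;-377 -323 -19 0 0 -0.358 0;-394 -365 -14 0 0 -0.358 0;-411 -407 -9 0 0 -0.358 0;-428 -449 -4 0 0 -0.358 0;-445 -491 1 0 0 -0.358 0;-462 -533 6 0 0 -0.358 0;-479 -575 11 0 0 -0.358 0;-496 -617 16 0 0 -0.358 0;-513 -659 21 0 0 -0.358 0;-530 -701 26 0 0 -0.358 0;-546 -739 31 0 0 -0.358 0;-546 -739 31 0 0 -0.358 0' 100
python3 - <<'E'
from h import *
print(read_state()["q"].round(3), read_state()["tool_pos"])
print(rel([.490,-.249,.066],toolR(np.radians(90.3))))
c=cam("scene");crop(c,180,110,340,270,"s1.png",4)
E
```

```text
time: 2.8
tool_pos: [0.4899, -0.2511, 0.1998]
tcp_rot: [0.003, -3.141, 0.0]
wrist_force: [0.1, 0.2, -0.5]
width: 0.999
[-5.190e-01  5.200e-02  1.907e+00 -1.000e-03  1.183e+00 -2.091e+00] [ 0.48988346 -0.25113429  0.19981757]
(array([ -0.2,   2.2, 133.8]), array([-0.0003, -0.0006, -0.0035]))
```

View pics/s1.png

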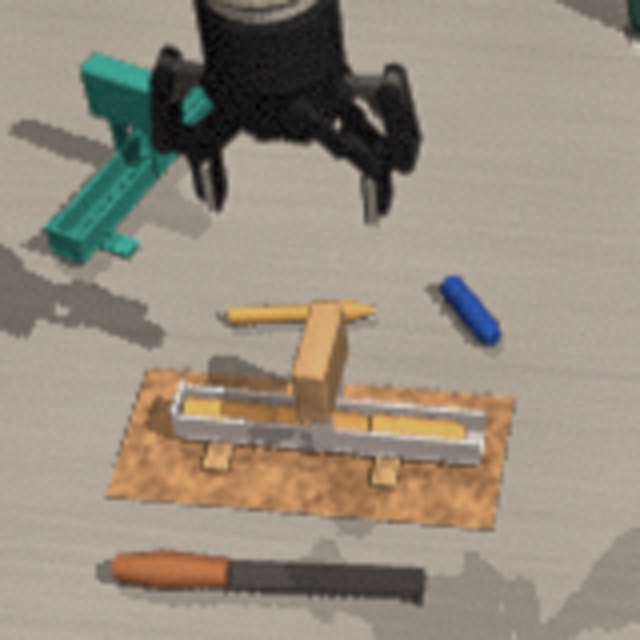

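```bash
python3 -m crank '0 1 30 0 0 0 0;0 2 60 0 0 0 0;0 2 85 0 0 0 0;0 2 105 0 0 0 0;0 2 120 0 0 0 0;0 2 129 0 0 0 0;0 2 133 0 0 0 0;0 2 133 0 0 0 0;0 2 133 0 0 0 80;0 2 133 0 0 0 120;0 2 133 0 0 0 160;0 2 133 0 0 0 200;0 2 133 0 0 0 255;0 2 133 0 0 0 255;0 2 133 0 0 0 255;0 2 133 0 0 0 255' 100
python3 - <<'E'
from h import *
c=cam("scene");crop(c,180,110,340,270,"s2.png",4)
E
```

```text
time: 4.85
tool_pos: [0.491, -0.2478, 0.068]
tcp_rot: [-0.009, 3.14, -0.003]
wrist_force: [0.9, -6.1, 2.8]
width: 0.247
```

View pics/s2.png

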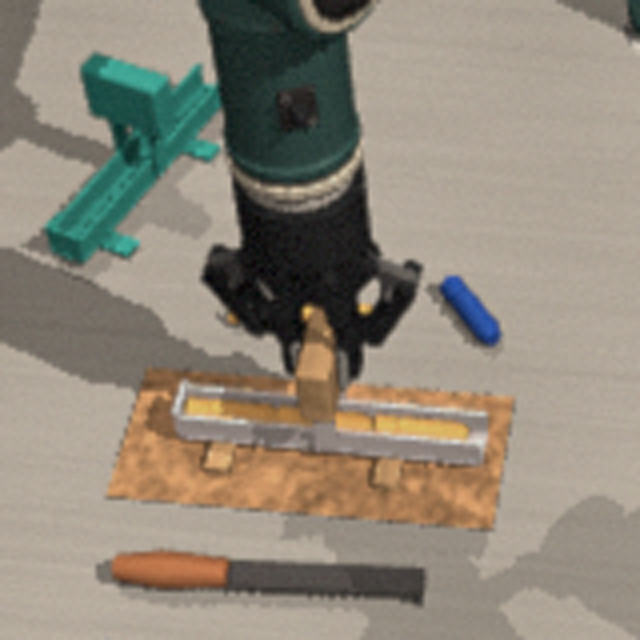

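```bash
python3 -m crank '0 0 -3 0 0 0 255;0 0 -8 0 0 0 255;0 0 -15 0 0 0 255;0 0 -25 0 0 0 255;0 0 -37 0 0 0 255;0 0 -50 0 0 0 255;0 0 -65 0 0 0 255;0 0 -80 0 0 0 255;0 0 -95 0 0 0 255;0 0 -108 0 0 0 255;0 0 -117 0 0 0 255;0 0 -122 0 0 0 255;0 0 -124 0 0 0 255;0 0 -124 0 0 0 255' 110
python3 - <<'E'
from h import *
s=read_state();print(R.from_rotvec(s["tcp_rot"]).as_matrix().round(3), s["wrist_force"])
print(rel([.4715,.003,.185],toolR(np.radians(90.3))))
c=cam("scene");crop(c,180,110,340,270,"s3.png",4)
E
```

```text
time: 6.65
tool_pos: [0.49, -0.2466, 0.1909]
tcp_rot: [0.008, -3.141, -0.0]
wrist_force: [0.3, 0.4, -5.0]
width: 0.247
[[-1.    -0.005 -0.001]
 [-0.005  1.     0.   ]
 [ 0.001  0.    -1.   ]] [ 0.2779318   0.38279661 -5.00360386]
(array([ 17.2, 249.7,   6. ]), array([ 0.0003, -0.0006, -0.    ]))
```

View pics/s3.png

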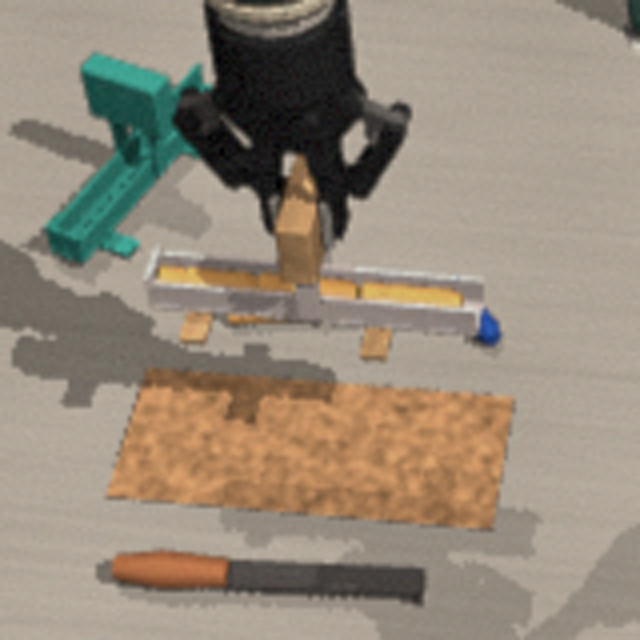

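```bash
python3 -m crank '0 3 0 0 0 0 255;0 9 0 0 0 0 255;1 18 0 0 0 0 255;2 31 0 0 0 0 255;3 46 0 0 0 0 255;4 63 1 0 0 0 255;5 81 1 0 0 0 255;7 99 2 0 0 0 255;8 117 3 0 0 0 255;9 135 3 0 0 0 255;10 153 4 0 0 0 255;12 171 4 0 0 0 255;13 189 5 0 0 0 255;14 206 5 0 0 0 255;15 221 6 0 0 0 255;16 233 6 0 0 0 255;17 242 6 0 0 0 255;17 248 6 0 0 0 255;17 250 6 0 0 0 255;17 250 6 0 0 0 255' 110
cat > look.py <<'E'
import sys
from h import *
s=read_state(); Rt=R.from_rotvec(s["tcp_rot"]).as_matrix()
print("t",s["time"],"tilt",np.degrees(np.arccos(-Rt[2,2])).round(2),"wf",s["wrist_force"].round(2))
# scoop axes from tool: x=tool y, z=-tool z
sx=Rt[:,1];sz=-Rt[:,2]; lip=s["tool_pos"]+sx*.1-sz*.055
TR=D["TR"];print("lip",lip.round(4),"in tray",R.from_euler('z',-TR[2]).apply(lip-[TR[0],TR[1],0]).round(4))
n=sys.argv[1]
c=cam("scene"); k=proj(c,lip)[0].astype(int); a=c["pixels"][max(0,k[1]-75):k[1]+55,k[0]-95:k[0]+85,::-1]; a=cv2.resize(a,None,fx=4,fy=4,interpolation=cv2.INTER_CUBIC)
cv2.imwrite(f"pics/{n}.png",a)
E
python3 look.py p0
python3 - <<'E'
from h import *
for t in (10,15,20,24):
    th=np.radians(t); yaw=np.radians(90.3); h=np.array([np.cos(yaw),np.sin(yaw),0])
    p=np.array([.471,.100,.112])-h*(.1*np.cos(th)-.055*np.sin(th))+[0,0,.1*np.sin(th)+.055*np.cos(th)]
    print(t,rel(p,toolR(yaw,th)))
E
```

```text
time: 9.2
tool_pos: [0.472, 0.0031, 0.1853]
tcp_rot: [-0.008, 3.142, -0.0]
wrist_force: [0.4, -0.7, -4.8]
width: 0.243
t 9.2 tilt 0.01 wf [ 0.41 -0.73 -4.78]
lip [0.4715 0.1031 0.1303] in tray [ 0.0005 -0.0346  0.1303]
10 (array([0.5, 8.1, 1.8]), array([ 1.743e-01,  1.000e-04, -2.000e-04]))
15 (array([ 0.5, 14.7, -5.7]), array([ 2.615e-01,  1.000e-04, -2.000e-04]))
20 (array([  0.5,  21.9, -12.6]), array([ 3.488e-01,  1.000e-04, -2.000e-04]))
24 (array([  0.5,  28.1, -17.6]), array([ 4.186e-01,  1.000e-04, -3.000e-04]))
```

View pics/p0.png

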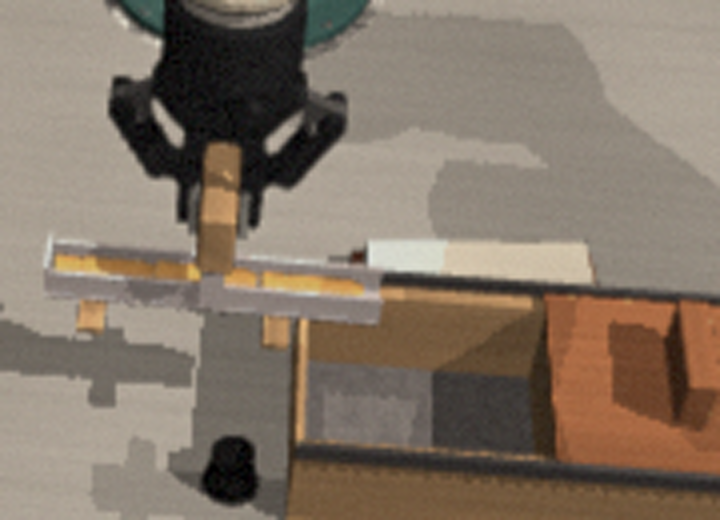

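The picture shows the lip at crop (380,300), over the uncovered part of the tray, with all three blanks in the scoop. Now I tilt to about 22°.

```bash
python3 -m crank '0 2 4 0.03 0 0 255;0 4 3 0.08 0 0 255;0 6 2 0.13 0 0 255;0 8 2 0.174 0 0 255;0 11 -2 0.22 0 0 255;0 15 -6 0.262 0 0 255;0 18 -9 0.31 0 0 255;0 22 -13 0.349 0 0 255;0 25 -15 0.384 0 0 255;0 25 -15 0.384 0 0 255' 110
python3 look.py p1
python3 - <<'E'
from h import *
for t in (24,26,28,30,32,34,36):
    th=np.radians(t); yaw=np.radians(90.3); h=np.array([np.cos(yaw),np.sin(yaw),0])
    p=np.array([.471,.100,.112])-h*(.1*np.cos(th)-.055*np.sin(th))+[0,0,.1*np.sin(th)+.055*np.cos(th)]
    print(t,rel(p,toolR(yaw,th)))
E
```

```text
time: 10.5
tool_pos: [0.4719, 0.0288, 0.2]
tcp_rot: [-0.009, 3.083, -0.599]
wrist_force: [0.4, 0.3, -6.1]
width: 0.245
t 10.5 tilt 21.97 wf [ 0.43  0.32 -6.11]
lip [0.4715 0.101  0.1116] in tray [ 0.0004 -0.0367  0.1116]
24 (array([ 0.5,  1.3, -3.6]), array([ 0.0354, -0.0001,  0.0006]))
26 (array([ 0.5,  3.4, -7. ]), array([ 0.0703, -0.0001,  0.0006]))
28 (array([  0.5,   5.6, -10.3]), array([ 1.052e-01, -1.000e-04,  6.000e-04]))
30 (array([  0.5,   7.9, -13.5]), array([ 1.401e-01, -1.000e-04,  6.000e-04]))
32 (array([  0.5,  10.4, -16.7]), array([ 1.75e-01, -1.00e-04,  6.00e-04]))
34 (array([  0.5,  12.9, -19.7]), array([ 2.099e-01, -1.000e-04,  6.000e-04]))
36 (array([  0.5,  15.6, -22.7]), array([ 2.448e-01, -1.000e-04,  6.000e-04]))
```

View pics/p1.png

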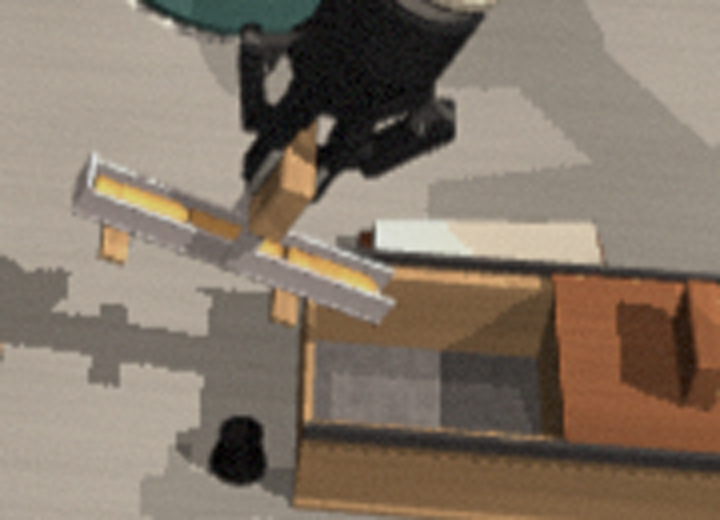

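```bash
python3 -m crank '0 1 -4 0.035 0 0 255;0 2 -5 0.053 0 0 255;0 2 -5 0.053 0 0 255' 110; python3 look.py p2
```

```text
time: 10.92
tool_pos: [0.4718, 0.0323, 0.204]
tcp_rot: [-0.009, 3.066, -0.681]
wrist_force: [-0.5, -0.6, -5.4]
width: 0.246
t 10.925 tilt 25.05 wf [-0.5  -0.55 -5.38]
lip [0.4714 0.0996 0.1118] in tray [ 0.0003 -0.038   0.1118]
```

View pics/p2.png

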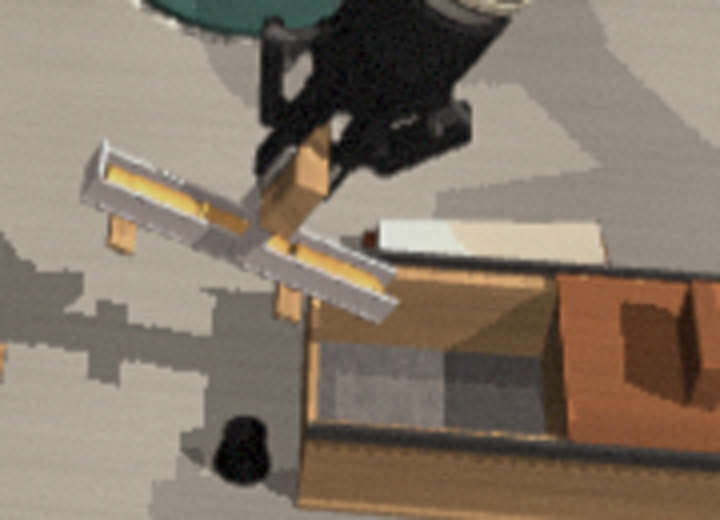

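Nothing is sliding at 25°: the front blank's end is still behind the lip, at (380,288). I go on in steps of about 1.5°.

```bash
python3 -m crank '0 1 -1.5 0.015 0 0 255;0 1.7 -2.5 0.026 0 0 255;0 1.7 -2.5 0.026 0 0 255' 110; python3 look.py p3
```

```text
time: 11.35
tool_pos: [0.4718, 0.0348, 0.2056]
tcp_rot: [-0.009, 3.057, -0.721]
wrist_force: [-1.3, -1.1, -5.0]
width: 0.244
t 11.35 tilt 26.53 wf [-1.27 -1.07 -5.03]
lip [0.4715 0.0997 0.1118] in tray [ 0.0004 -0.038   0.1118]
```

View pics/p3.png

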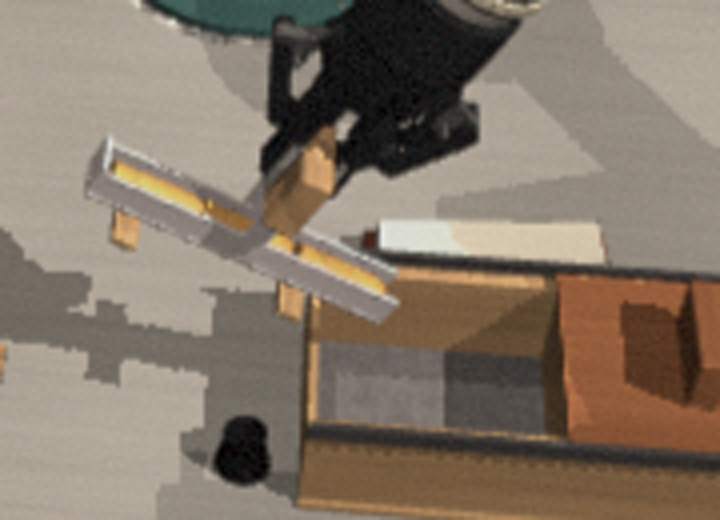

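```bash
python3 -m crank '0 1 -1.5 0.015 0 0 255;0 1.7 -2.5 0.026 0 0 255;0 1.7 -2.5 0.026 0 0 255' 110; python3 look.py p4
```

```text
time: 11.78
tool_pos: [0.4718, 0.0374, 0.2071]
tcp_rot: [-0.009, 3.047, -0.76]
wrist_force: [-0.5, -0.7, -5.6]
width: 0.243
t 11.775 tilt 28.03 wf [-0.52 -0.72 -5.59]
lip [0.4714 0.0999 0.1115] in tray [ 0.0003 -0.0378  0.1115]
```

View pics/p4.png

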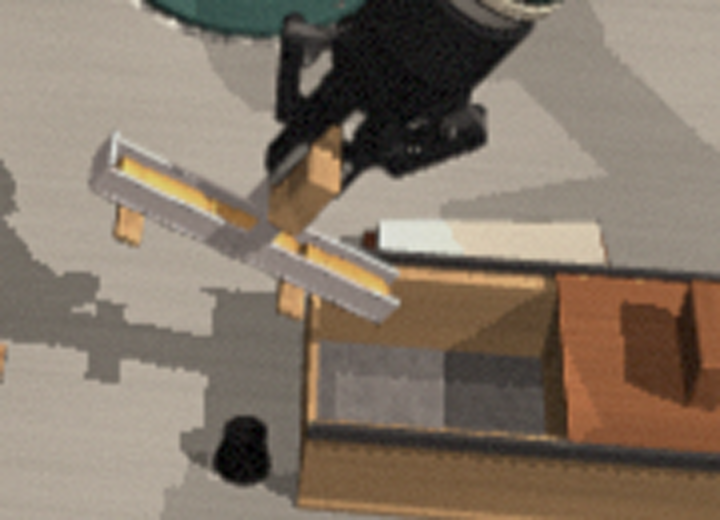

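```bash
cat >> look.py <<'E'
xs=np.linspace(-.1,.15,500); 
def strip(c,zz):
    ys=np.linspace(.02,-.02,80)
    P=s["tool_pos"]+sx*xs[None,:,None]+Rt[:,0]*(-ys[:,None,None])*-1+sz*(zz-.065)
    u=proj(c,P.reshape(-1,3)).reshape(80,500,2).astype(np.float32)
    im=cv2.remap(c["pixels"][:,:,::-1].copy(),u[...,0],u[...,1],cv2.INTER_CUBIC)
    for t in range(-10,16,2): cv2.line(im,(int((t/100+.1)*2000),0),(int((t/100+.1)*2000),6),(0,0,255) if t%10==0 else (255,255,255),1)
    return im
S=strip(c,.026)
canvas=np.zeros((600,720,3),np.uint8); canvas[:520,:720][:a.shape[0],:a.shape[1]]=a[:520,:720]; canvas[520:600,:500]=S
cv2.imwrite(f"pics/{n}.png",canvas)
E
python3 -m crank '0 1 -1.5 0.015 0 0 255;0 1.1 -1.7 0.018 0 0 255' 110; python3 look.py p5
```

```text
time: 12.08
tool_pos: [0.4718, 0.0391, 0.2081]
tcp_rot: [-0.008, 3.04, -0.788]
wrist_force: [-0.3, 0.8, -5.4]
width: 0.241
t 12.075 tilt 29.07 wf [-0.25  0.84 -5.37]
lip [0.4715 0.0998 0.1115] in tray [ 0.0004 -0.0378  0.1115]
```

View pics/p5.png

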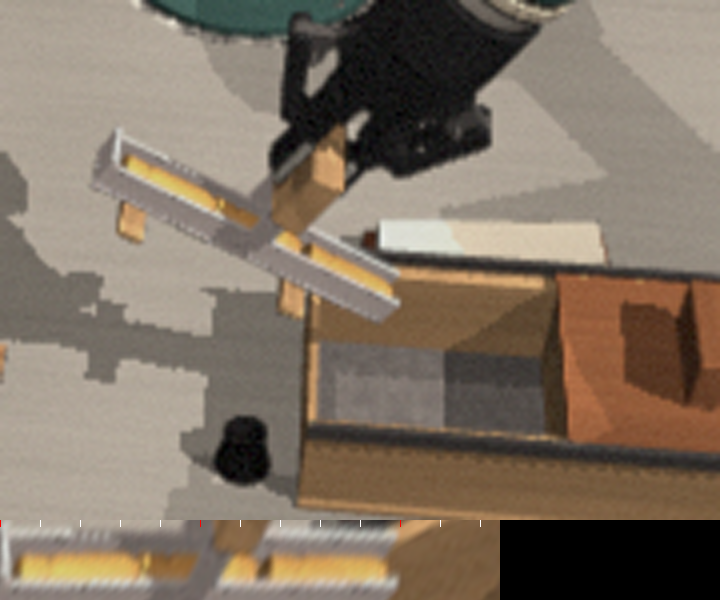

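```bash
python3 -m crank '0 0 0 0 0 0 255;0 0 0 0 0 0 255' 110; python3 look.py p6
```

```text
time: 12.38
tool_pos: [0.4718, 0.0389, 0.2082]
tcp_rot: [-0.008, 3.04, -0.788]
wrist_force: [-0.0, 0.3, -5.6]
width: 0.242
t 12.375 tilt 29.05 wf [-0.    0.33 -5.58]
lip [0.4715 0.0996 0.1116] in tray [ 0.0004 -0.038   0.1116]
```

View pics/p6.png

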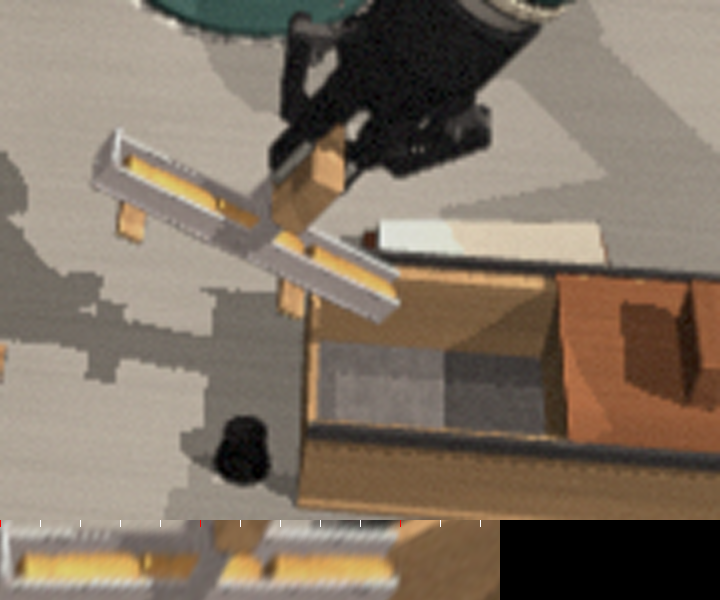

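```bash
python3 -m crank '0 0 0 0 0 0 255;0 0 0 0 0 0 255' 110; python3 look.py p7
```

```text
time: 12.68
tool_pos: [0.4717, 0.0389, 0.2082]
tcp_rot: [-0.008, 3.04, -0.788]
wrist_force: [-0.4, -0.4, -4.8]
width: 0.246
t 12.675 tilt 29.05 wf [-0.36 -0.4  -4.76]
lip [0.4714 0.0996 0.1116] in tray [ 0.0003 -0.0381  0.1116]
```

View pics/p7.png

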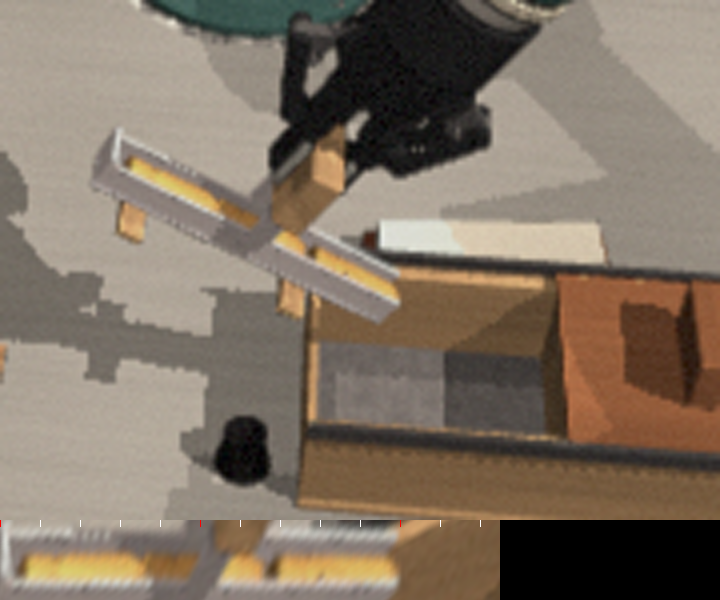

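```bash
python3 -m crank '0 1 -1.5 0.017 0 0 255;0 1 -1.5 0.017 0 0 255' 110; python3 look.py p8
```

```text
time: 12.98
tool_pos: [0.4718, 0.0409, 0.2089]
tcp_rot: [-0.009, 3.033, -0.814]
wrist_force: [-0.3, 1.3, -5.6]
width: 0.242
t 12.975 tilt 30.04 wf [-0.34  1.28 -5.59]
lip [0.4714 0.0999 0.1112] in tray [ 0.0003 -0.0378  0.1112]
```

View pics/p8.png

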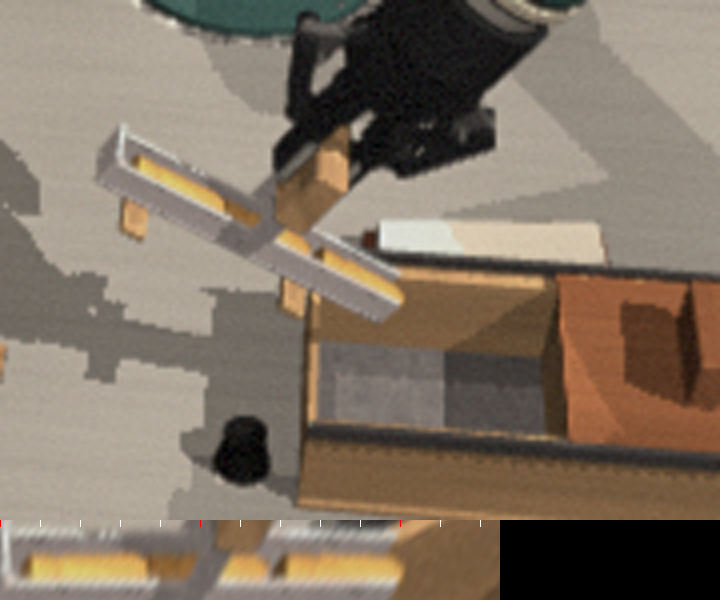

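```bash
python3 -m crank '0 0.5 -0.7 0.008 0 0 255;0 0.5 -0.7 0.008 0 0 255' 110; python3 look.py p9
```

```text
time: 13.28
tool_pos: [0.4718, 0.0415, 0.2093]
tcp_rot: [-0.008, 3.03, -0.826]
wrist_force: [-1.4, -0.2, -5.2]
width: 0.247
t 13.275 tilt 30.49 wf [-1.41 -0.17 -5.2 ]
lip [0.4714 0.0997 0.1112] in tray [ 0.0003 -0.0379  0.1112]
```

View pics/p9.png

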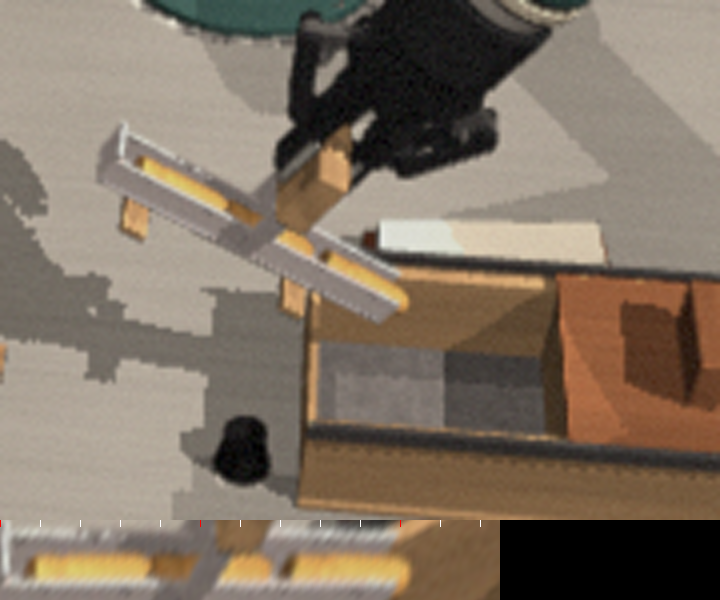

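```bash
python3 -m crank '0 0 0 0 0 0 255;0 0 0 0 0 0 255;0 0 0 0 0 0 255;0 0 0 0 0 0 255' 110; python3 look.py p10
```

```text
time: 13.82
tool_pos: [0.4718, 0.0413, 0.2094]
tcp_rot: [-0.008, 3.03, -0.825]
wrist_force: [-0.4, 0.3, -5.9]
width: 0.242
t 13.825 tilt 30.48 wf [-0.43  0.26 -5.89]
lip [0.4715 0.0996 0.1113] in tray [ 0.0004 -0.0381  0.1113]
```

View pics/p10.png

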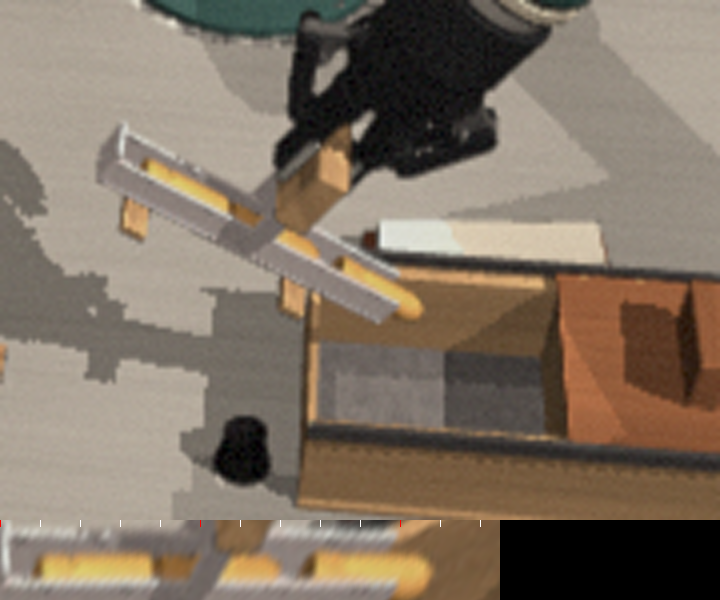

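```bash
python3 -m crank '0 0 0 0 0 0 255;0 0 0 0 0 0 255;0 0 0 0 0 0 255' 110; python3 look.py p11
```

```text
time: 14.25
tool_pos: [0.4719, 0.0413, 0.2095]
tcp_rot: [-0.008, 3.029, -0.825]
wrist_force: [0.6, 0.2, -4.8]
width: 0.248
t 14.25 tilt 30.48 wf [ 0.59  0.19 -4.79]
lip [0.4716 0.0996 0.1114] in tray [ 0.0005 -0.0381  0.1114]
```

View pics/p11.png

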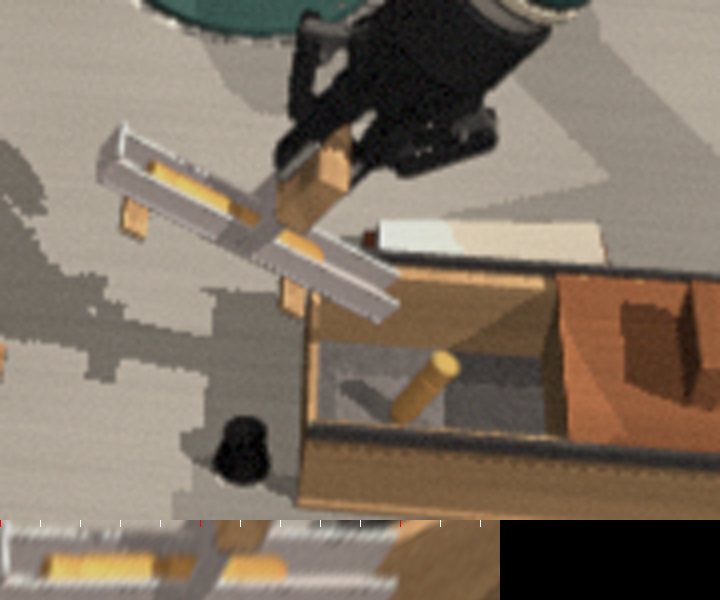

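```bash
python3 -m crank '0 0 0 0 0 0 255;0 0 0 0 0 0 255;0 0 0 0 0 0 255;0 0 0 0 0 0 255;0 0 0 0 0 0 255;0 0 0 0 0 0 255' 110; python3 look.py p12
```

```text
time: 15.05
tool_pos: [0.4717, 0.0413, 0.2093]
tcp_rot: [-0.008, 3.03, -0.825]
wrist_force: [0.3, 0.3, -4.4]
width: 0.241
t 15.05 tilt 30.48 wf [ 0.3   0.31 -4.36]
lip [0.4714 0.0996 0.1112] in tray [ 0.0003 -0.0381  0.1112]
```

View pics/p12.png

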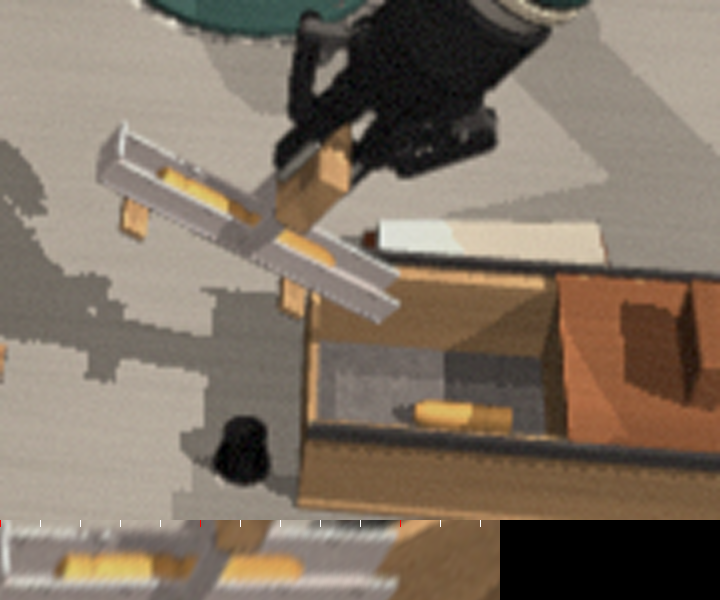

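The front blank lies flat in the tray at crop (465,415). The middle and rear blanks are creeping forward at about 9 mm/s. I keep holding.

```bash
python3 -m crank '0 0 0 0 0 0 255;0 0 0 0 0 0 255;0 0 0 0 0 0 255;0 0 0 0 0 0 255;0 0 0 0 0 0 255;0 0 0 0 0 0 255;0 0 0 0 0 0 255;0 0 0 0 0 0 255;0 0 0 0 0 0 255;0 0 0 0 0 0 255' 110; python3 look.py p13
```

```text
time: 16.35
tool_pos: [0.4718, 0.0413, 0.2094]
tcp_rot: [-0.008, 3.03, -0.825]
wrist_force: [-0.5, 0.6, -4.4]
width: 0.244
t 16.35 tilt 30.48 wf [-0.52  0.63 -4.36]
lip [0.4714 0.0996 0.1112] in tray [ 0.0003 -0.0381  0.1112]
```

View pics/p13.png

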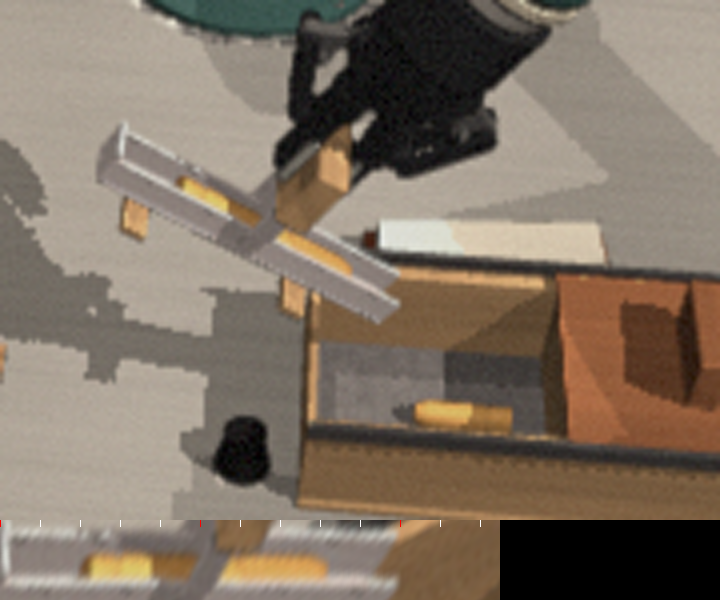

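```bash
python3 -m crank '0 0 0 0 0 0 255;0 0 0 0 0 0 255;0 0 0 0 0 0 255;0 0 0 0 0 0 255;0 0 0 0 0 0 255;0 0 0 0 0 0 255;0 0 0 0 0 0 255;0 0 0 0 0 0 255;0 0 0 0 0 0 255;0 0 0 0 0 0 255;0 0 0 0 0 0 255;0 0 0 0 0 0 255;0 0 0 0 0 0 255;0 0 0 0 0 0 255;0 0 0 0 0 0 255;0 0 0 0 0 0 255' 110; python3 look.py p14
```

```text
time: 18.4
tool_pos: [0.4717, 0.0413, 0.2093]
tcp_rot: [-0.008, 3.03, -0.826]
wrist_force: [0.2, 1.0, -4.6]
width: 0.242
t 18.4 tilt 30.48 wf [ 0.2   1.02 -4.64]
lip [0.4714 0.0996 0.1112] in tray [ 0.0003 -0.0381  0.1112]
```

View pics/p14.png

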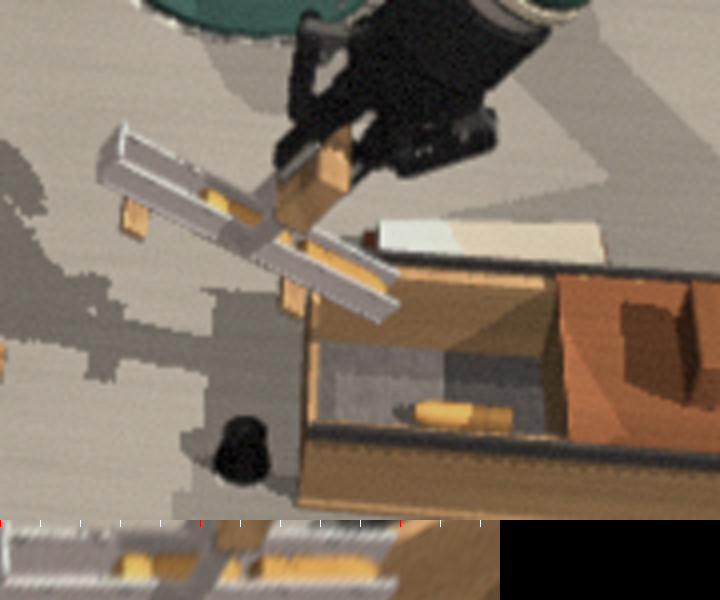

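```bash
python3 -m crank '0 0 0 0 0 0 255;0 0 0 0 0 0 255;0 0 0 0 0 0 255;0 0 0 0 0 0 255;0 0 0 0 0 0 255;0 0 0 0 0 0 255;0 0 0 0 0 0 255' 110; python3 look.py p15
```

```text
time: 19.32
tool_pos: [0.4717, 0.0413, 0.2094]
tcp_rot: [-0.008, 3.03, -0.825]
wrist_force: [-0.1, -0.2, -4.9]
width: 0.243
t 19.325 tilt 30.48 wf [-0.14 -0.2  -4.9 ]
lip [0.4714 0.0996 0.1112] in tray [ 0.0003 -0.0381  0.1112]
```

View pics/p15.png

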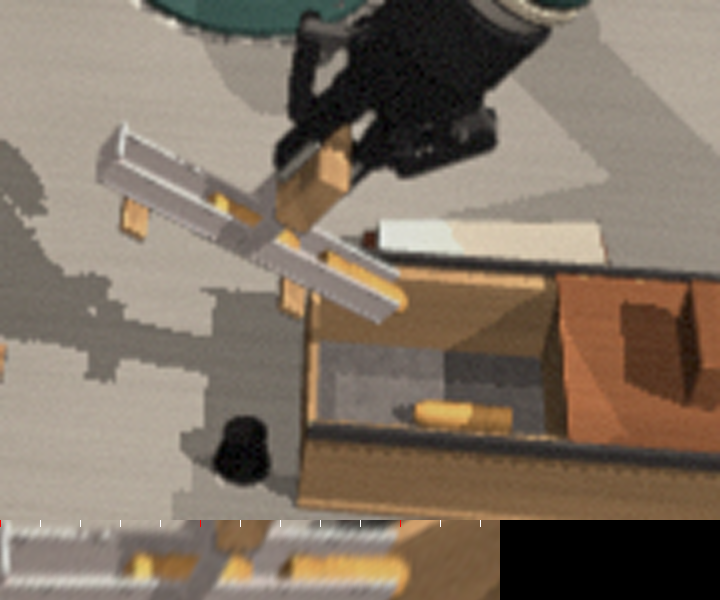

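```bash
python3 -m crank '0 0 0 0 0 0 255;0 0 0 0 0 0 255;0 0 0 0 0 0 255;0 0 0 0 0 0 255;0 0 0 0 0 0 255;0 0 0 0 0 0 255' 110; python3 look.py p16
```

```text
time: 20.12
tool_pos: [0.4718, 0.0413, 0.2095]
tcp_rot: [-0.008, 3.03, -0.826]
wrist_force: [0.2, 0.7, -3.8]
width: 0.245
t 20.125 tilt 30.48 wf [ 0.16  0.65 -3.77]
lip [0.4715 0.0996 0.1113] in tray [ 0.0004 -0.0381  0.1113]
```

View pics/p16.png

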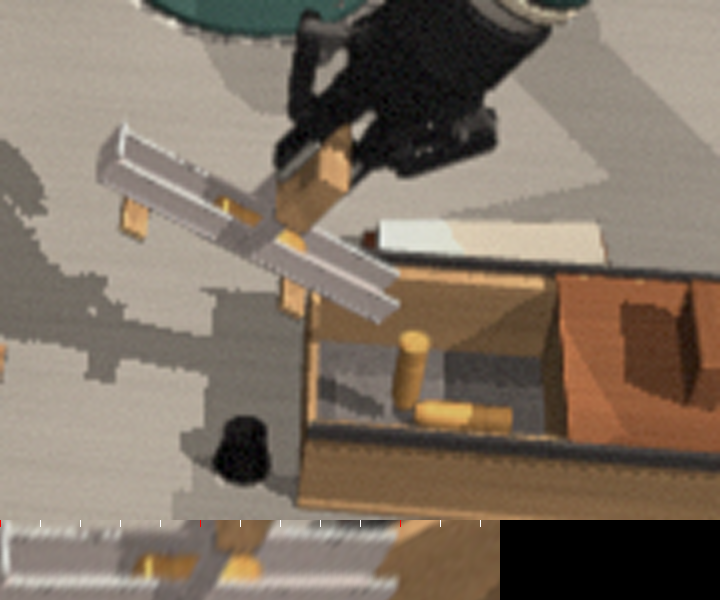

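```bash
python3 - <<'E'
from h import *
for t in (26,20,15,10,5,0):
    th=np.radians(t); yaw=np.radians(90.3); h=np.array([np.cos(yaw),np.sin(yaw),0])
    p=np.array([.471,.100,.114+(30-t)*.0006])-h*(.1*np.cos(th)-.055*np.sin(th))+[0,0,.1*np.sin(th)+.055*np.cos(th)]
    print(t,rel(p,toolR(yaw,th)))
E
```

```text
26 (array([ 0.5, -6.2,  3.4]), array([-0.0782,  0.0001, -0.0001]))
20 (array([  0.5, -12.4,  11.4]), array([-1.83e-01,  1.00e-04, -1.00e-04]))
15 (array([  0.5, -16.6,  18.4]), array([-2.702e-01,  2.000e-04, -1.000e-04]))
10 (array([  0.5, -20. ,  25.6]), array([-3.575e-01,  2.000e-04, -1.000e-04]))
5 (array([  0.5, -22.5,  32.9]), array([-4.448e-01,  2.000e-04, -1.000e-04]))
0 (array([  0.5, -24.2,  40.3]), array([-5.32e-01,  2.00e-04, -1.00e-04]))
```

```bash
python3 -m crank '0 -4 2 -0.05 0 0 255;0 -8 6 -0.11 0 0 255;0 -12 11 -0.183 0 0 255;0 -15 15 -0.23 0 0 255;0 -17 18 -0.27 0 0 255;0 -20 26 -0.357 0 0 255;0 -22 33 -0.445 0 0 255;0 -24 38 -0.51 0 0 255;0 -24 40 -0.532 0 0 255;0 -24 40 -0.532 0 0 255' 110; python3 look.py p17
```

```text
time: 21.42
tool_pos: [0.4716, -0.0002, 0.1869]
tcp_rot: [0.007, -3.141, 0.001]
wrist_force: [0.3, 0.6, -2.9]
width: 0.249
t 21.425 tilt 0.07 wf [ 0.28  0.61 -2.88]
lip [0.4712 0.0998 0.1318] in tray [ 1.000e-04 -3.790e-02  1.318e-01]
```

View pics/p17.png

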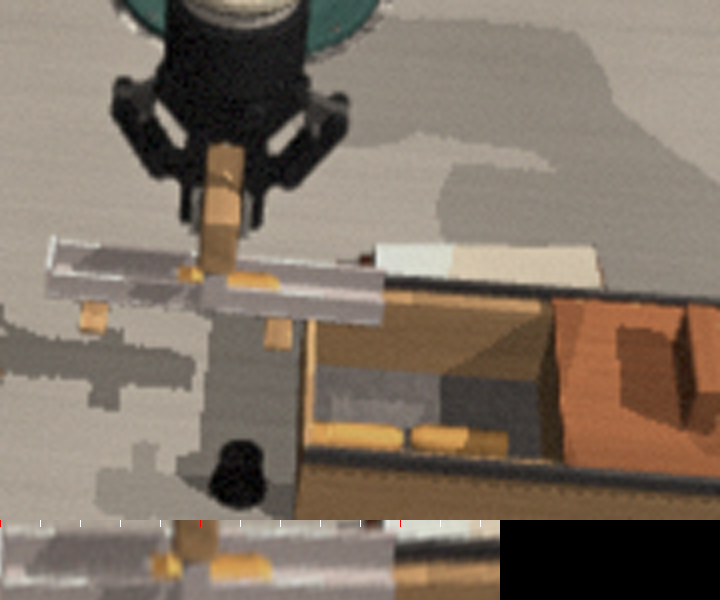

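```bash
python3 - <<'E'
from h import *
print(rel([.4905,-.2475,.186],toolR(np.radians(90.3))))
E
python3 -m crank '0 -3 0 0 0 0 255;0 -9 0 0 0 0 255;-1 -18 0 0 0 0 255;-2 -31 0 0 0 0 255;-3 -46 0 0 0 0 255;-5 -63 0 0 0 0 255;-6 -81 0 0 0 0 255;-8 -99 0 0 0 0 255;-9 -117 0 0 0 0 255;-11 -135 0 0 0 0 255;-12 -153 0 0 0 0 255;-13 -171 0 0 0 0 255;-15 -189 0 0 0 0 255;-16 -205 0 0 0 0 255;-17 -219 0 0 0 0 255;-18 -231 0 0 0 0 255;-19 -240 0 0 0 0 255;-19 -245 0 0 0 0 255;-19 -247 0 0 0 0 255;-19 -247 0 0 0 0 255' 110
python3 - <<'E'
from h import *
print(rel([.4905,-.2475,.0685],toolR(np.radians(90.3))))
E
```

```text
(array([ -17.5, -247.8,    1.2]), array([-0.0009, -0.0006, -0.0002]))
time: 23.98
tool_pos: [0.4922, -0.2464, 0.187]
tcp_rot: [0.008, -3.142, -0.0]
wrist_force: [-0.0, 0.2, -3.8]
width: 0.249
(array([  1.7,  -1.1, 118.5]), array([ 0.0002, -0.0001,  0.    ]))
```

```bash
python3 -m crank '1 -1 4 0 0 0 255;1 -1 12 0 0 0 255;1 -1 24 0 0 0 255;1 -1 39 0 0 0 255;1 -1 55 0 0 0 255;1 -1 71 0 0 0 255;1 -1 86 0 0 0 255;1 -1 98 0 0 0 255;1 -1 107 0 0 0 255;1 -1 113 0 0 0 255;1 -1 116 0 0 0 255;1 -1 117 0 0 0 255;1 -1 118 0 0 0 255;1 -1 118 0 0 0 255' 110
python3 - <<'E'
from h import *
c=cam("scene");crop(c,180,110,340,270,"s4.png",4)
E
```

```text
time: 25.72
tool_pos: [0.4914, -0.2477, 0.0693]
tcp_rot: [-0.008, 3.141, -0.0]
wrist_force: [-0.4, 0.6, -3.0]
width: 0.243
```

View pics/s4.png

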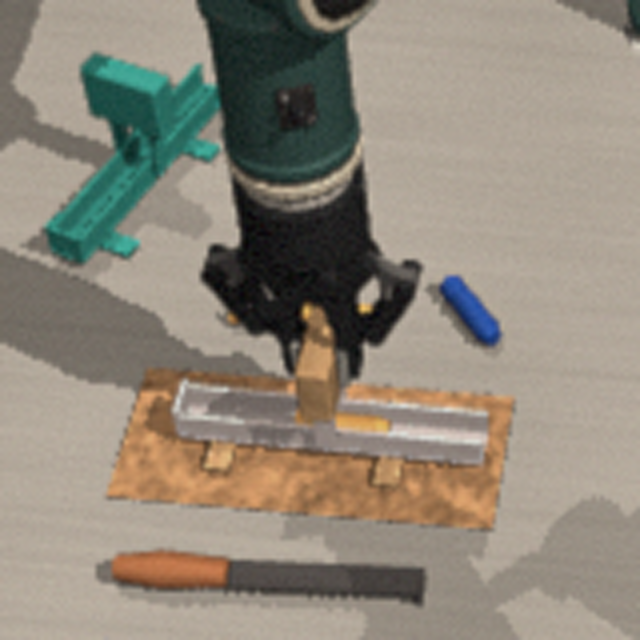

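Not yet resting (3 N still carried), so I lower it 2–3 mm and check the contact force.

```bash
python3 -m crank '0 0 0.7 0 0 0 255;0 0 1.4 0 0 0 255;0 0 1.4 0 0 0 255' 110;  python3 -m crank '0 0 0.5 0 0 0 255;0 0 0.5 0 0 0 255;0 0 0.5 0 0 0 255'
```

```text
time: 26.15
tool_pos: [0.4914, -0.2477, 0.0679]
tcp_rot: [-0.008, 3.141, -0.0]
wrist_force: [-0.7, 0.3, -1.8]
width: 0.244
time: 26.52
tool_pos: [0.4914, -0.2478, 0.0679]
tcp_rot: [-0.008, 3.141, -0.001]
wrist_force: [-3.2, -0.1, 5.5]
width: 0.241
```

Resting now (+5.5 N). I open the fingers and rise.

```bash
python3 -m crank '0 0 0 0 0 0 200;0 0 0 0 0 0 150;0 0 0 0 0 0 100;0 0 0 0 0 0 50;0 0 0 0 0 0 0;0 0 0 0 0 0 0;0 0 0 0 0 0 0;0 0 0 0 0 0 0;0 0 -10 0 0 0 0;0 0 -30 0 0 0 0;0 0 -60 0 0 0 0;0 0 -95 0 0 0 0;0 0 -130 0 0 0 0;0 0 -130 0 0 0 0'
python3 - <<'E'
from h import *
c=cam("scene");crop(c,180,110,340,270,"s5.png",4)
TR=D["TR"]; r=R.from_euler('z',TR[2])
for y,z in ((.154,.102),(.0,.102)):
    w=r.apply([0,y,z])+[TR[0],TR[1],0]; print(w)
c2=cam("top"); crop(c2,120,155,290,300,"t5.png",4)
E
```

```text
time: 28.28
tool_pos: [0.4938, -0.249, 0.2019]
tcp_rot: [-0.008, 3.134, -0.007]
wrist_force: [0.4, -0.6, -0.3]
width: 0.997
[0.46766352 0.29161244 0.102     ]
[0.47042706 0.13763724 0.102     ]
```

View pics/s5.png

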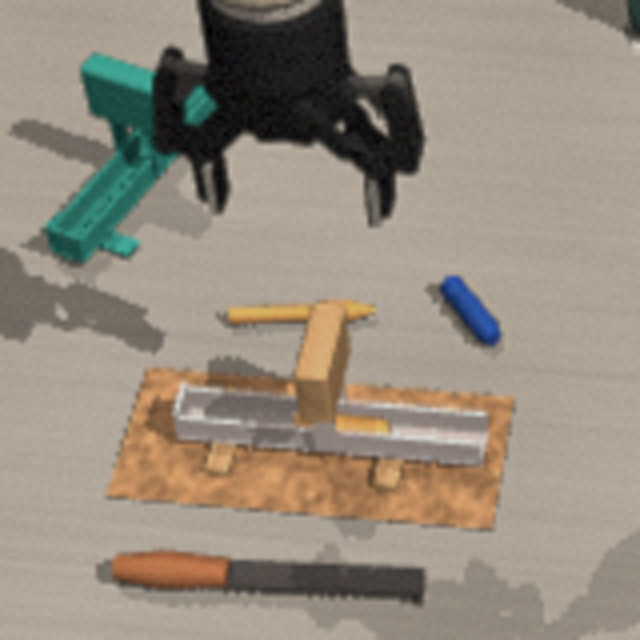

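View pics/t5.png

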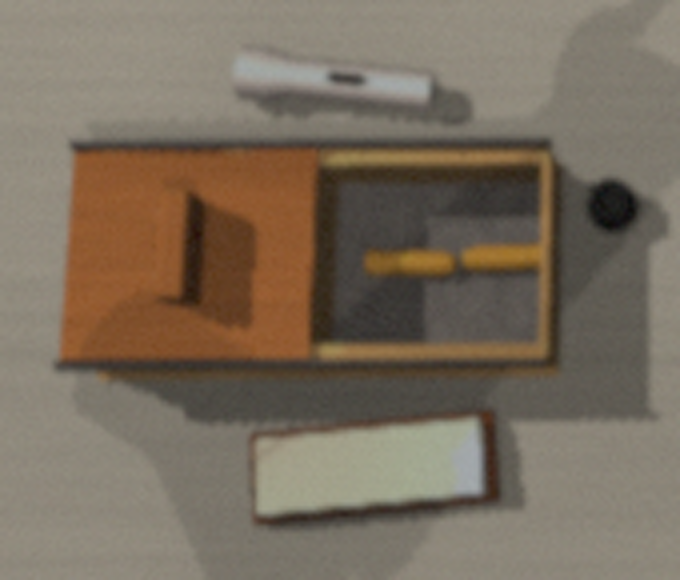

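```bash
python3 - <<'E'
from h import *
yaw=D["TR"][2]+np.pi/2
print(rel([.4677,.2916,.2],toolR(yaw)),rel([.4677,.2916,.09],toolR(yaw)))
E
```

```text
(array([ 20.8, 539.3,  -2.7]), array([-0.0006,  0.0009, -0.0127])) (array([ 20.9, 539.4, 107.3]), array([-0.0006,  0.0009, -0.0127]))
```

```bash
python3 -m crank '0 20 0 0 0 0 0;2 60 0 0 0 0 0;4 100 0 0 0 0 0;6 140 0 0 0 -0.012 0;8 180 0 0 0 -0.012 0;10 220 0 0 0 -0.012 0;12 260 0 0 0 -0.012 0;14 300 0 0 0 -0.012 0;16 340 0 0 0 -0.012 0;18 380 0 0 0 -0.012 0;19 420 0 0 0 -0.012 0;20 455 0 0 0 -0.012 0;20 490 0 0 0 -0.012 0;21 515 0 0 0 -0.012 0;21 532 0 0 0 -0.012 0;21 539 0 0 0 -0.012 0;21 539 0 0 0 -0.012 0' 40
python3 look.py c0
```

```text
time: 30.5
tool_pos: [0.467, 0.2912, 0.1967]
tcp_rot: [0.028, -3.141, 0.001]
wrist_force: [-0.1, 0.5, 0.3]
width: 1.001
t 30.5 tilt 0.06 wf [-0.05  0.5   0.28]
lip [0.4652 0.3911 0.1416] in tray [-0.0006  0.2536  0.1416]
```

View pics/c0.png

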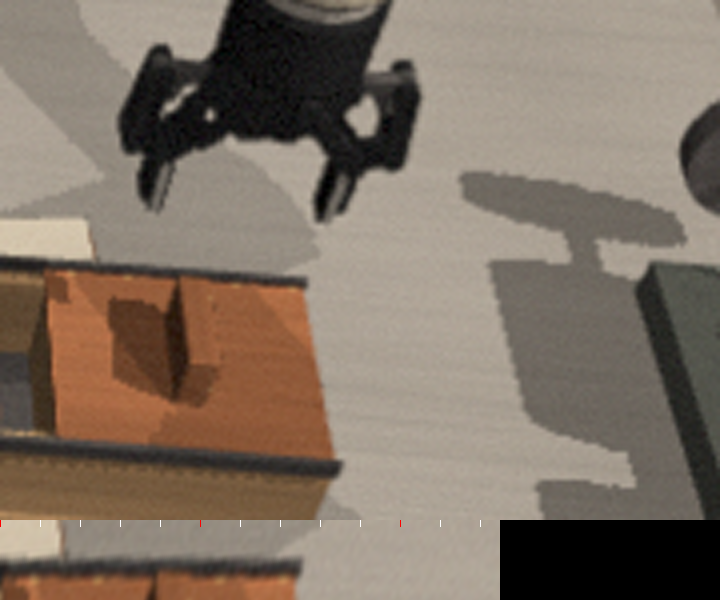

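```bash
python3 - <<'E'
from h import *
TR=D["TR"]; r=R.from_euler('z',TR[2])
for n,b in (("scene",(430,170,530,250)),("top",(130,180,200,260))):
    c=cam(n); off=np.array(b[:2]);k=7 if n=="scene" else 7
    im=cv2.resize(c["pixels"][b[1]:b[3],b[0]:b[2],::-1],None,fx=k,fy=k,interpolation=cv2.INTER_CUBIC)
    P=r.apply([[x,y,z] for z in(.078,.118) for x,y in((-.035,.144),(.035,.144),(.035,.164),(-.035,.164))])+[TR[0],TR[1],0]
    u=((proj(c,P)-off+.5)*k-.5).round().astype(int)
    cv2.polylines(im,[u[:4],u[4:]],True,(0,255,0),1); cv2.imwrite(f"pics/bar_{n}.png",cv2.resize(im,(560,440)))
a=np.hstack([cv2.resize(cv2.imread(f"pics/bar_{n}.png"),(400,400)) for n in("scene","top")]);cv2.imwrite("pics/bar.png",a)
E
```

```text
(no output)
```

View pics/bar.png

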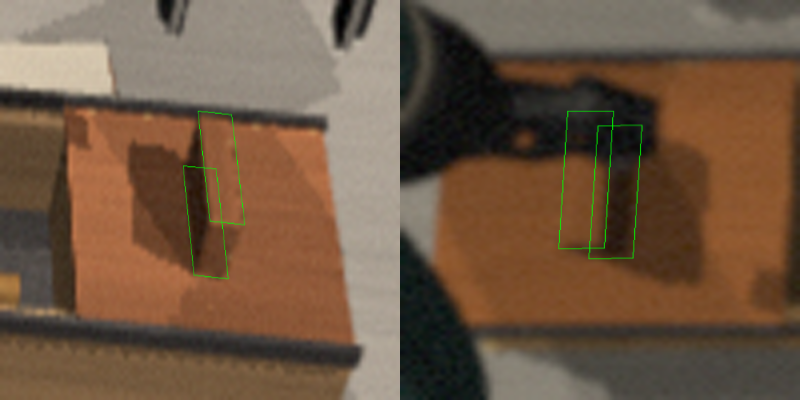

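The bar matches the overlay, so I descend and grip it.

```bash
python3 -m crank '0 0 20 0 0 0 0;0 0 50 0 0 0 0;0 0 75 0 0 0 0;0 0 92 0 0 0 0;0 0 102 0 0 0 0;0 0 106 0 0 0 0;0 0 106 0 0 0 0;0 0 106 0 0 0 100;0 0 106 0 0 0 160;0 0 106 0 0 0 210;0 0 106 0 0 0 255;0 0 106 0 0 0 255;0 0 106 0 0 0 255' 40
python3 - <<'E'
from h import *
yaw=D["TR"][2]+np.pi/2; s=read_state()
print(rel([.4704,.1376,s["tool_pos"][2]],toolR(yaw)))
E
```

```text
time: 32.28
tool_pos: [0.4676, 0.2915, 0.0916]
tcp_rot: [-0.027, 3.141, 0.001]
wrist_force: [-0.5, -0.2, 3.2]
width: 0.229
(array([-2.00e-01, -1.54e+02, -1.00e-01]), array([ 0.0004,  0.0003, -0.0007]))
```

Gripped (width about 20 mm). I slide the cover 154 mm along −y.

```bash
python3 -m crank '0 -3 0 0 0 0 255;0 -10 0 0 0 0 255;0 -20 0 0 0 0 255;0 -32 0 0 0 0 255;0 -45 0 0 0 0 255;0 -58 0 0 0 0 255;0 -71 0 0 0 0 255;0 -84 0 0 0 0 255;0 -97 0 0 0 0 255;0 -110 0 0 0 0 255;0 -122 0 0 0 0 255;0 -132 0 0 0 0 255;0 -141 0 0 0 0 255;0 -147 0 0 0 0 255;0 -151 0 0 0 0 255;0 -153 0 0 0 0 255;0 -154 0 0 0 0 255;0 -154 0 0 0 0 255'
python3 look.py c1
```

```text
time: 34.52
tool_pos: [0.4703, 0.1396, 0.0916]
tcp_rot: [-0.025, 3.14, 0.008]
wrist_force: [-1.9, 13.3, 3.0]
width: 0.226
t 34.525 tilt 0.3 wf [-1.95 13.3   3.  ]
lip [0.4688 0.2399 0.0371] in tray [0.0002 0.1023 0.0371]
```

View pics/c1.png

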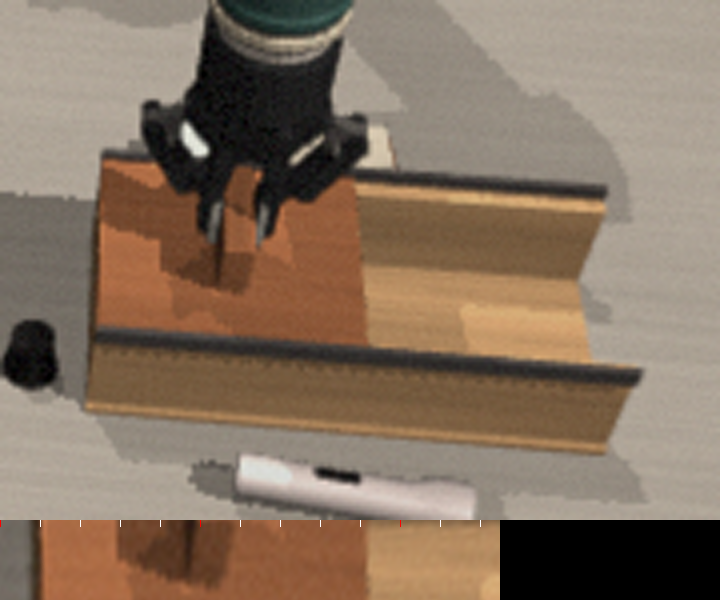

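The cover is at its stop (13 N) and flush with the −y end at crop x≈100. I release and rise.

```bash
python3 -m crank '0 1.5 0 0 0 0 255;0 1.5 0 0 0 0 200;0 1.5 0 0 0 0 130;0 1.5 0 0 0 0 60;0 1.5 0 0 0 0 0;0 1.5 0 0 0 0 0;0 1.5 0 0 0 0 0;0 1.5 0 0 0 0 0;0 1.5 -10 0 0 0 0;0 1.5 -30 0 0 0 0;0 1.5 -60 0 0 0 0;0 60 -100 0 0 0 0;0 120 -130 0 0 0 0;0 180 -150 0 0 0 0;0 240 -150 0 0 0 0;0 260 -150 0 0 0 0;0 260 -150 0 0 0 0;0 260 -150 0 0 0 0'
python3 - <<'E'
from h import *
c=cam("scene");cv2.imwrite("pics/f_s.png",c["pixels"][:,:,::-1]);crop(c,340,160,520,280,"f_s1.png",4);crop(c,190,160,330,270,"f_s2.png",5)
t=cam("top")
TR=D["TR"]; r=R.from_euler('z',-TR[2])
np.save("f_scene.npy",c["pixels"]); np.save("f_top.npy",t["pixels"]); crop(t,120,155,290,300,"f_t.png",4)
print(read_state()["wrist_force"])
E
```

```text
time: 36.83
tool_pos: [0.4655, 0.3967, 0.2413]
tcp_rot: [0.027, -3.141, 0.001]
wrist_force: [-0.7, -0.6, 0.1]
width: 1.001
[ 0.05550386 -1.6968252   0.35590678]
```

View pics/f_s1.png

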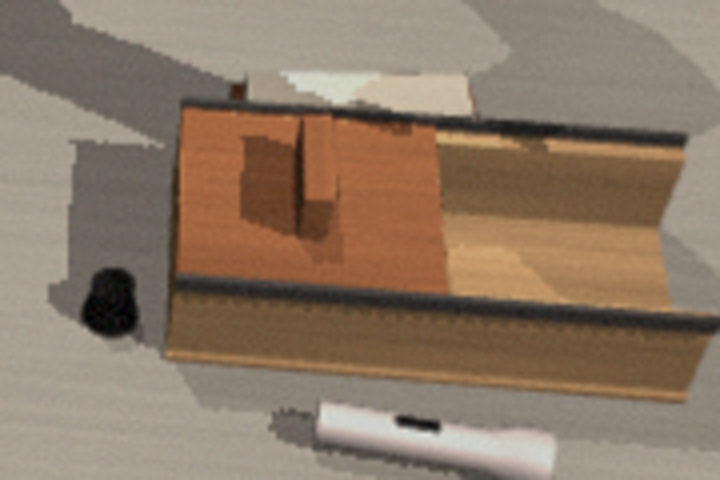

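View pics/f_t.png

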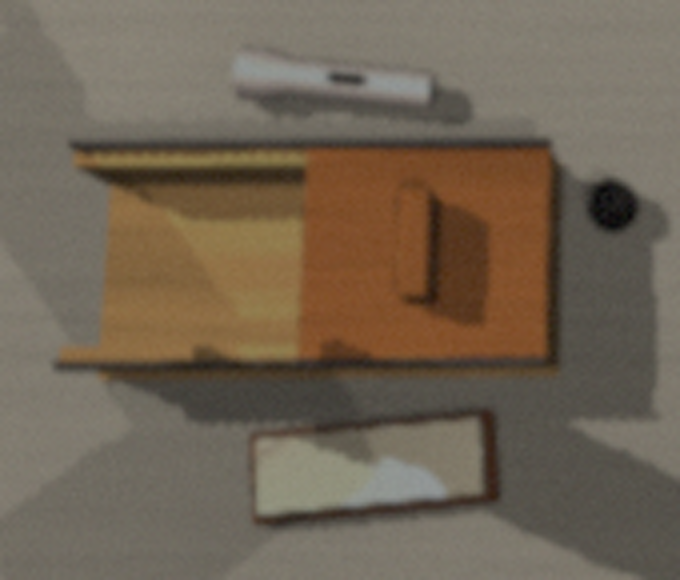

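View pics/f_s2.png

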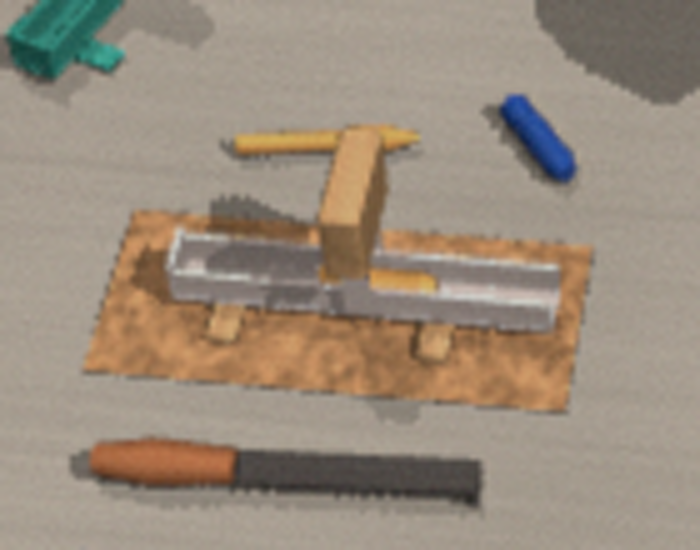

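```bash
python3 - <<'E'
from h import *
C={n:cam(n) for n in("scene","top")}
TR=D["TR"];r=R.from_euler('z',-TR[2])
for cn,uv,off in [("top",(305,150),(120,155)),("top",(299,358),(120,155)),("scene",(436,125),(340,160)),("scene",(448,290),(340,160)),("top",(550,150),(120,155)),("top",(547,358),(120,155)),("scene",(182,108),(340,160)),("scene",(180,278),(340,160))]:
    p=onz(C[cn],(np.array(uv)+.5)/4-.5+off,.078); print(cn,r.apply(p-[TR[0],TR[1],0]).round(4))
E
```

```text
top [0.0681 0.0825 0.078 ]
top [-0.069   0.0803  0.078 ]
scene [-0.0686  0.0809  0.078 ]
scene [0.0647 0.0801 0.078 ]
top [ 0.067 -0.079  0.078]
top [-0.0703 -0.0793  0.078 ]
scene [-0.0671 -0.0791  0.078 ]
scene [ 0.0719 -0.0771  0.078 ]
```

The cover edges measure −79 and +81 mm, so it is within about 1–2 mm of shut. The scoop stands on its mat with the rear blank in it, and the bystanders have not moved. I hand in.

```bash
python3 - <<'E'
from workcell import job
print(job.finish_job())
E
```

```text
the job is handed in; nothing more can be done
None
```

The job is done and handed in at about 37 s of the 67 s allowed; no verdict was reported.

**What I did**
- I gripped the grey scoop by its wooden grip and lifted it level with all three blanks in it.
- I held the lip about 38 mm to the −y side of the tray's centre and about 111 mm above the cart top. I tipped the scoop in small steps up to 30.5° and held it there.
- The front blank dropped at about 14 s and the middle one at about 20 s. I then tilted back level, so the rear blank stayed in the scoop.
- I stood the scoop back on its mat, released it, and slid the cover to its stop, where the push reached 13 N. Then I let go and moved the arm clear.

**Last checks**
- **Blanks:** both were seen lying flat in the well before I shut the cover. Once it was shut they could no longer be seen. The rear blank is visible in the scoop, a little ahead of its middle.
- **Scoop:** it looks upright on the mat, close to where it started. I judged this by eye from the picture and did not fit the pose again.
- **Cover:** its edges measure −79 and +81 mm in the tray's frame, so it is shut to within about 1–2 mm (limit 8 mm).
- **Bystanders:** the file, pin vise, loupe, stone and torch look unmoved.
- **Robot:** the gripper is open and clear of everything.

None of these checks failed or disagreed.

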